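Grade the overhauled check balls and cover the pots

TASK

Grade the mixed check balls: tip both scoop pans, one after the other, over the top of the ball grader's sloping bars so that the balls run by themselves into the small and the large pot, and stand the empty pans upright back on the bench. When every ball is in the pot of its size, put a cover on each of the two pots so that it sits level with its flange down on the rim. Leave the fittings on the bench where they are; if a ball goes astray, put it in its pot or back through the grader.

Things in the scene. Friction and masses are not known exactly. Their poses are not given: they have to be found in the camera images.
- grader: fixed aluminium ball grader on a grey base plate (x -145 to 185, y -227 to 67 mm), origin at its underside, z up. A sizing chute with bars lengthwise, 17 mm apart, falls 26 degrees from x = 172 (216 mm high) to x = 0 (132 mm); small balls drop between the bars, large ones run off its end. Under both, sheet-metal lanes (walls to 170 mm) fall to -y, each to its own pot. Two pots in a row along x
- feed (a point): middle of the bars near the top of the chute, 196 mm above the bench, where to pour; axes as the grader's: the bars fall to -x. The side walls, 82 mm apart along y, stand up to 34 mm above the bars; the top (+x) end, 40 mm away, is open. Balls tipped slowly (2 s or more) from within 40 mm above run to their pots in 1 to 3 s; fast ones may skip over the bars
- pot_small (a point): centre of the rim of the fixed small-ball pot, at the grader's +x side, 60 mm above the bench; pot 90 mm outside, 84 mm inside (many-sided, at least 80), 48 mm deep; the pots are 107 mm apart. Nothing overhangs it: the lane mouth, 7 to 19 mm above the rim, ends 5 mm short of the pot; lane walls rise beside it to 114 mm in the grader's +y
- pot_large (a point): centre of the rim of the fixed large-ball pot, at the grader's -x side, 60 mm above the bench; pot 90 mm outside, 84 mm inside (many-sided, at least 80), 48 mm deep; the pots are 107 mm apart. Nothing overhangs it: the lane mouth, 7 to 19 mm above the rim, ends 5 mm short of the pot; lane walls rise beside it to 114 mm in the grader's +y
- pan_a: loose dark steel scoop pan, 0.2-0.33 kg, 150 x 64 mm (x -87 to 63), walls 36 mm; origin under it, z up. Floor at z = 3 mm, then a 14 degree ramp up to an open lip at -x. Tipped lip down, 15 degrees starts and 28 empties it (if the large ball is chocked: level, tip again). Handle bar: middle 75 mm above the origin, 10 mm thick along x, 24 mm tall, 57 mm clear along y. Holds 2-4 of s1, s2, s3, l1
- pan_a_lip (a point): middle of the pan's pouring lip, at x = -88, z = 14 mm in the pan
- pan_b: loose dark steel scoop pan, 0.2-0.33 kg, 150 x 64 mm (x -87 to 63), walls 36 mm; origin under it, z up. Floor at z = 3 mm, then a 14 degree ramp up to an open lip at -x. Tipped lip down, 15 degrees starts and 28 empties it (if the large ball is chocked: level, tip again). Handle bar: middle 75 mm above the origin, 10 mm thick along x, 24 mm tall, 57 mm clear along y. Holds 2-4 of s4, s5, s6, l2
- pan_b_lip (a point): middle of the pan's pouring lip, at x = -88, z = 14 mm in the pan
- s1: loose small steel ball, 14 mm diameter, 11 g, origin at its centre; belongs in the small pot; may be absent (None)
- s2: loose small steel ball, 14 mm diameter, 11 g, origin at its centre; belongs in the small pot; may be absent (None)
- s3: loose small steel ball, 14 mm diameter, 11 g, origin at its centre; belongs in the small pot; may be absent (None)
- l1: loose large steel ball, 38 mm diameter, 224 g, origin at its centre; belongs in the large pot; may be absent (None)
- s4: loose small steel ball, 14 mm diameter, 11 g, origin at its centre; belongs in the small pot; may be absent (None)
- s5: loose small steel ball, 14 mm diameter, 11 g, origin at its centre; belongs in the small pot; may be absent (None)
- s6: loose small steel ball, 14 mm diameter, 11 g, origin at its centre; belongs in the small pot; may be absent (None)
- l2: loose large steel ball, 38 mm diameter, 224 g, origin at its centre; belongs in the large pot; may be absent (None)
- cover_1: loose aluminium pot cover, 80 to 130 g, one of two alike that fit either pot; origin at the centre of its underside, z up. From below: spigot 75 mm diameter and 6 mm deep that goes inside the pot, flange 91 mm diameter and 4 mm thick that rests on the rim, knob 18 mm diameter and 26 mm tall (z = 10 to 36 mm). Seated, its origin is 6 mm below the pot rim
- cover_2: loose aluminium pot cover, 80 to 130 g, one of two alike that fit either pot; origin at the centre of its underside, z up. From below: spigot 75 mm diameter and 6 mm deep that goes inside the pot, flange 91 mm diameter and 4 mm thick that rests on the rim, knob 18 mm diameter and 26 mm tall (z = 10 to 36 mm). Seated, its origin is 6 mm below the pot rim
- gauge_cock: bystander, leave alone: nickel gauge cock lying on its side, 75 mm long, with a black lever; origin at the centre of its underside
- compression_fitting: bystander, leave alone: steel compression fitting standing on its nut, 64 mm high; origin at the centre of its underside
- sight_tube: bystander, leave alone: blue glass sight tube with brass end nuts, lying, 162 mm long; origin at the centre of its underside
- gauge_flange: bystander, leave alone: round cast brass gauge flange, 92 mm diameter, lying; origin at the centre of its underside

How it is judged (in metres and radians):
On the way, in this order (a step that is already met when the one before it is completed fails the run):
1. a pan is tipped with its lip over the top of the sizing bars (((angle between pan_a's own z axis and vertical above 0.25 rad and horizontal distance between pan_a_lip and feed below 0.09 m and z of pan_a_lip in the frame of feed above 0 m) or (angle between pan_b's own z axis and vertical above 0.25 rad and horizontal distance between pan_b_lip and feed below 0.09 m and z of pan_b_lip in the frame of feed above 0 m))), for 0.1 s.
2. the other pan is tipped with its lip over the top of the sizing bars, the first one being empty (((angle between pan_b's own z axis and vertical above 0.25 rad and horizontal distance between pan_b_lip and feed below 0.09 m and z of pan_b_lip in the frame of feed above 0 m and distance between each of s1, s2, s3, l1 and pan_a above 0.085 m) or (angle between pan_a's own z axis and vertical above 0.25 rad and horizontal distance between pan_a_lip and feed below 0.09 m and z of pan_a_lip in the frame of feed above 0 m and distance between each of s4, s5, s6, l2 and pan_b above 0.085 m))), for 0.1 s.
3. every ball lies in the pot of its size and both pans stand upright on the bench, no cover yet on a pot (horizontal distance between each of s1, s2, s3, s4, s5, s6 and pot_small below 0.04 m and z of s1 in the frame of pot_small between -0.052 and -0.004 m and z of s2 in the frame of pot_small between -0.052 and -0.004 m and z of s3 in the frame of pot_small between -0.052 and -0.004 m and horizontal distance between each of l1, l2 and pot_large below 0.04 m and z of l1 in the frame of pot_large between -0.052 and -0.004 m and z of s4 in the frame of pot_small between -0.052 and -0.004 m and z of s5 in the frame of pot_small between -0.052 and -0.004 m and z of s6 in the frame of pot_small between -0.052 and -0.004 m and z of l2 in the frame of pot_large between -0.052 and -0.004 m and angle between each of pan_a, pan_b's own z axis and vertical below 0.06 rad and height (world z) of each of pan_a, pan_b below 0.006 m and linear speed of each of pan_a, pan_b below 0.02 m/s and horizontal distance between each of cover_1, cover_2 and pot_small above 0.06 m and horizontal distance between each of cover_1, cover_2 and pot_large above 0.06 m), for 0.2 s.
At the end, for the whole second after the job is handed in: Every ball lies inside the pot of its size; both pans stand upright on the bench (tilt under 0.06 rad); each pot carries a cover centred within 5.5 mm, spigot inside and flange on the rim (origin 4 to 9 mm below the rim), tilt under 0.05 rad; all at rest (horizontal distance between each of s1, s2, s3, s4, s5, s6 and pot_small below 0.04 m and z of s1 in the frame of pot_small between -0.052 and -0.004 m and z of s2 in the frame of pot_small between -0.052 and -0.004 m and z of s3 in the frame of pot_small between -0.052 and -0.004 m and horizontal distance between each of l1, l2 and pot_large below 0.04 m and z of l1 in the frame of pot_large between -0.052 and -0.004 m and z of s4 in the frame of pot_small between -0.052 and -0.004 m and z of s5 in the frame of pot_small between -0.052 and -0.004 m and z of s6 in the frame of pot_small between -0.052 and -0.004 m and z of l2 in the frame of pot_large between -0.052 and -0.004 m and angle between each of pan_a, pan_b's own z axis and vertical below 0.06 rad and height (world z) of each of pan_a, pan_b below 0.006 m and linear speed of each of pan_a, pan_b below 0.02 m/s and ((horizontal distance between cover_1 and pot_small below 0.0055 m and z of cover_1 in the frame of pot_small between -0.009 and -0.004 m and angle between cover_1's own z axis and vertical below 0.05 rad and linear speed of cover_1 below 0.02 m/s) or (horizontal distance between cover_2 and pot_small below 0.0055 m and z of cover_2 in the frame of pot_small between -0.009 and -0.004 m and angle between cover_2's own z axis and vertical below 0.05 rad and linear speed of cover_2 below 0.02 m/s)) and ((horizontal distance between cover_1 and pot_large below 0.0055 m and z of cover_1 in the frame of pot_large between -0.009 and -0.004 m and angle between cover_1's own z axis and vertical below 0.05 rad and linear speed of cover_1 below 0.02 m/s) or (horizontal distance between cover_2 and pot_large below 0.0055 m and z of cover_2 in the frame of pot_large between -0.009 and -0.004 m and angle between cover_2's own z axis and vertical below 0.05 rad and linear speed of cover_2 below 0.02 m/s))); the robot touches nothing.
It fails at once if the gauge cock is shifted by more than 3 cm (distance of gauge_cock from where it was at the start of the episode above 0.03 m).
It fails at once if the compression fitting is shifted by more than 3 cm (distance of compression_fitting from where it was at the start of the episode above 0.03 m).
It fails at once if the sight tube is shifted by more than 3 cm (distance of sight_tube from where it was at the start of the episode above 0.03 m).
It fails at once if the gauge flange is shifted by more than 3 cm (distance of gauge_flange from where it was at the start of the episode above 0.03 m).
It fails at once if the fingers press hard on the glass sight tube (contact force between sight_tube and the fingers above 8 N).
Of s1, s2, s3, l1 only 2 to 4 are there at a start; the rules pass over those that are not, and their reading is None.
Of s4, s5, s6, l2 only 2 to 4 are there at a start; the rules pass over those that are not, and their reading is None.
At some moment in a run one of cover_1, cover_2 may be knocked a few centimetres aside while the robot is not near it.
It also fails if it takes over 192 s, if anything falls off the work surface, if the arm or the gripper's body presses on something with over 40 N, if the wrist force passes 120 N, or if a joint passes its speed limit or range.

ROBOT

A 6-joint arm with a two-finger parallel gripper is mounted at the origin on the work surface. World frame = base frame: x ahead of the robot, y to its left, z up, the work surface at z = 0. Lengths are in m, angles in degrees, forces in N, time in s.
With the tool pointing down it reaches from about 0.4 to 0.825 m from the base axis. Payload 7 kg.
Tool frame: the origin (TCP) lies on the centre line of the jaws, within the pads' length; the fingertips stand 8 mm ahead of it and the grasp point (between the pads) lies 11 mm behind it; z points along the fingers, y is the line along which they close (so a half turn about z gives the same grasp; the last joint's range is limited). The gripper opens to 88 mm and grips with 3 to 60 N. Pads are 19 mm wide; open, the fingers measure 130 mm over their backs; the gripper's body (78 mm by 193 mm) begins 47 mm behind the grasp point.
Start: joints at [86.293, 20.546, 0.682, 0, -70.136, -16.507], TCP at [0.233, 0.633, 0.235] pointing down, gripper open.
Joint ranges: [-176.03, 176.03], [-82.01, 121.73], [-58.28, 71.71], [-173.87, 95.51], [-174.79, -0.11], [-173.66, 173.66]. Speed limits (degrees/s): [136.94, 136.94, 172.46, 180, 180, 180].

INTERFACE

Orientations are given as [roll, pitch, yaw] about the fixed x, y, z axes, in that order (R = Rz(yaw) Ry(pitch) Rx(roll)).
In Python, from plant import ctrl, vision gives the robot as it stands. The module is installed in compiled form; this text tells all that it offers.
- The arm moves only by the tool move_arm, never from a script. Its argument "moves" is one flat list of numbers, 7 for each row, row after row: the finger opening in cm, from 0 to 8.76, then the shift along the tool's x, y, z in cm, then the turn, a rotation vector about the tool's x, y, z in rad. A call has 1 to 8 rows; each row shifts and turns the commanded pose from where the row before left it, along the tool's axes as they then stand; what a row does not reach is not made up. A row lasts 1/10 s, in which the tool goes at most 50 mm and 8.59 degrees, less where a joint would pass 70% of its speed; a pose out of reach is approached as far as the arm can. A call with a gripper value outside its range is refused whole. The fingers move at their own pace and stop on an object; the grip force is fixed at half the most. Time passes only in rows, so rows that do not move let the fingers close. It gives the time, the measured TCP pose, the force, the opening and the grip force at its end, in the units of the state.
- ctrl.get_obs(): the state, without advancing time (a new reading comes with each control period).
- vision.snapshot(name): name is "scene" or "top" or "wrist"; returns (picture, depth): 480x640x3 uint8, red, green, blue; 480x640 float32, m along the optical axis (not along the pixel's ray), 0 where there is no reading.
- vision.camera_model(name): a dict with "vertical_fov" (degrees; the focal length in pixels is half the picture's height over the tangent of half this angle, whatever the lens; pixels are square), "cx", "cy" (the principal point, pixels), "cam_to_world" (4x4, takes a point from camera to world coordinates). Camera axes: x right, y down, z forward; pixel columns grow to the right and rows downward; lengths in m; the calibration is good to about 2 mm. A picture is of the moment at which its call begins: read the wrist's pose just before it. camera_model takes no time and is no camera call; for the wrist camera it gives the pose at the moment of the call.
- ctrl.close_job(): hands the job in; it is judged then, once.
The state is a dict: "clock": time; "joint_pos": joint angles; "qvel": joint speeds; "tau": joint torques, N m; "tool_pos": TCP position; "orientation": TCP orientation; "force": force on the tool from outside, world axes, zero at the start; "moment": the same for the moment, N m; "opening": finger opening in m; "gripper_force": force on a finger pad.
Only numpy, scipy, OpenCV 4.12 (cv2) and the standard library are available. Lean on these libraries where they do the work, as an engineer would, in place of code of your own. Each camera call takes 0.05 s, during which the arm holds its last target. There are 200 camera calls.

## Working session

There is one attempt and no reset: what is moved stays moved. The work goes in short steps, Python scripts to look and compute and a tool call to move; the robot and the scene stay as the last step left them, time stands still between calls to the robot, and variables do not carry over. Pictures are saved under pics/ and viewed, at most 14 in all, crops included, and the job is handed in when it is done.

Besides the shell and the picture viewer there is one more tool, called after ">>>" by a JSON object that holds its "api" and its "payload". move_arm: Moves the arm, as the interface text tells. Its arguments: {"type":"object","properties":{"moves":{"type":"array"}},"required":["moves"]}

```bash
mkdir -p pics
cat > h.py <<'E'
import numpy as np, cv2
from plant import ctrl, vision
def cam(n):
    m=vision.camera_model(n); f=240/np.tan(np.radians(m["vertical_fov"]/2)); return f,m["cx"],m["cy"],np.array(m["cam_to_world"])
def snap(n,name=None):
    c=cam(n); p,d=vision.snapshot(n)
    if name: cv2.imwrite(f"pics/{name}.png",cv2.cvtColor(p,cv2.COLOR_RGB2BGR))
    np.savez(f"{n}.npz",p=p,d=d,f=c[0],cx=c[1],cy=c[2],T=c[3]); return p,d,c
def cloud(d,c):
    f,cx,cy,T=c; v,u=np.mgrid[:480,:640]; P=np.stack([(u-cx)/f*d,(v-cy)/f*d,d],-1)
    return P@T[:3,:3].T+T[:3,3]
def ray(u,v,z,c):
    f,cx,cy,T=c; r=T[:3,:3]@np.array([(u-cx)/f,(v-cy)/f,1]); t=T[:3,3]; return t+r*(z-t[2])/r[2]
E
python3 - <<'E'
from h import *
for n in("top","scene"):
    p,d,c=snap(n,n+"0"); print(n,c[0],c[3].round(3).tolist(), (d>0).mean())
print(ctrl.get_obs())
E
```

```text
top 528.6565345782499 [[-0.01, -0.994, 0.106, 0.405], [-1.0, 0.01, -0.001, -0.032], [-0.0, -0.106, -0.994, 1.5], [0.0, 0.0, 0.0, 1.0]] 0.996025390625
scene 456.8735018459984 [[-0.05, 0.569, -0.821, 1.353], [0.998, 0.048, -0.027, -0.004], [0.024, -0.821, -0.57, 0.737], [0.0, 0.0, 0.0, 1.0]] 0.9958984375
{'clock': 0.1, 'joint_pos': array([ 8.62928064e+01,  2.05881402e+01,  6.38471629e-01, -1.89450877e-02,
       -7.01357087e+01, -1.65059164e+01]), 'qvel': array([ 0.1084813 ,  0.10273569,  0.16745997,  0.09513204,  0.01556249,
       -0.14083756]), 'tau': array([-1.09176755e-03, -5.84167671e+01,  2.93749416e+01,  7.01537266e+00,
        1.00962451e-02, -4.99862654e-05]), 'tool_pos': array([0.23310169, 0.63301173, 0.23369924]), 'orientation': array([ 1.79913081e+02, -7.18281316e-03, -2.02195552e+01]), 'force': array([0.56206575, 0.20107109, 0.0954136 ]), 'moment': array([-0.01879701, -0.02589496, -0.03717693]), 'gripper_force': 0.0, 'opening': 0.08738064401695882}
```

View pics/top0.png

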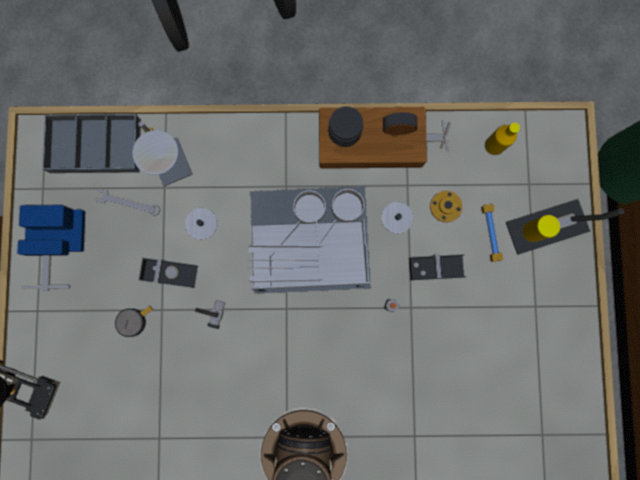

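View pics/scene0.png

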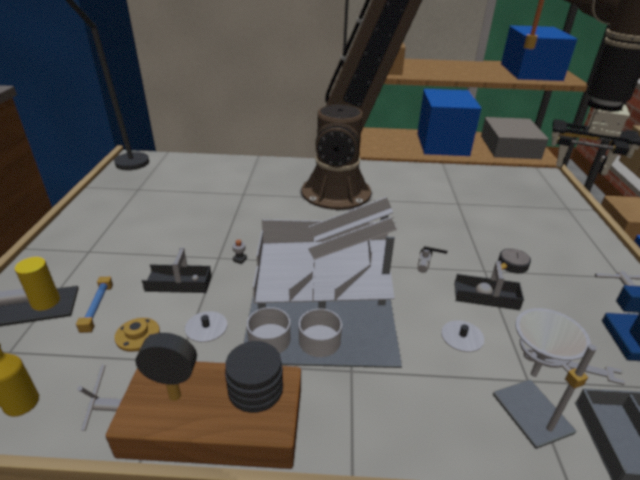

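Run:
```python
import numpy as np,cv2
from h import *
z=np.load("top.npz"); p,d=z["p"],z["d"]; c=(float(z["f"]),float(z["cx"]),float(z["cy"]),z["T"])
W=cloud(d,c); np.save("Wtop.npy",W)
b=cv2.cvtColor(p,cv2.COLOR_RGB2BGR)
A=cv2.resize(b[180:330,110:260],(400,400),interpolation=3);B=cv2.resize(b[180:330,370:520],(400,400),interpolation=3)
cv2.imwrite("pics/z1.png",np.hstack([A,B]))
cv2.imwrite("pics/z2.png",cv2.resize(b[180:300,240:380],(770,600)[:2] if 0 else (700,600),interpolation=3))
# pots: circle fit from height map
H=W[...,2]
def comp(lo,hi,box):
    u0,v0,u1,v1=box; m=np.zeros(H.shape,np.uint8); m[v0:v1,u0:u1]=((H>lo)&(H<hi))[v0:v1,u0:u1]; return m
for nm,box,lo,hi in(("potS",(290,185,328,225),.05,.07),("potL",(330,185,370,225),.05,.07),("c1",(180,200,222,245),.005,.016),("c2",(378,198,418,240),.005,.016),("k1",(180,200,222,245),.025,.05),("k2",(378,198,418,240),.025,.05)):
    m=comp(lo,hi,box); q=W[m>0]; print(nm,len(q),q.min(0).round(3),q.max(0).round(3),((q.min(0)+q.max(0))/2).round(3))
# pan by dark mask
g=b.max(2)
for box in((135,250,205,295),(400,245,475,290)):
    u0,v0,u1,v1=box; m=np.zeros(g.shape,np.uint8); m[v0:v1,u0:u1]=(g<95)[v0:v1,u0:u1]
    pts=np.argwhere(m)[:,::-1]; w=np.array([ray(u,v,.036,c)[:2] for u,v in pts],np.float32)
    print(len(pts),cv2.minAreaRect(w))
# grader base
q=W[(np.abs(W[...,0]-.6)<.2)&(np.abs(W[...,1])<.25)&(H>.15)]; print("high",q.min(0),q.max(0))
```

```text
potS 146 [ 0.633 -0.068  0.05 ] [0.723 0.018 0.069] [ 0.678 -0.025  0.059]
potL 172 [ 0.624 -0.176  0.05 ] [ 0.726 -0.087  0.07 ] [ 0.675 -0.131  0.06 ]
c1 771 [0.581 0.229 0.005] [0.709 0.347 0.016] [0.645 0.288 0.01 ]
c2 764 [ 0.589 -0.333  0.005] [ 0.708 -0.219  0.016] [ 0.648 -0.276  0.01 ]
k1 34 [0.632 0.275 0.026] [0.648 0.291 0.042] [0.64  0.283 0.034]
k2 33 [ 0.644 -0.281  0.026] [ 0.66  -0.267  0.042] [ 0.652 -0.274  0.034]
1061 ((0.49930229783058167, 0.36923736333847046), (0.1561717838048935, 0.0687606930732727), 81.27774047851562)
1143 ((0.5072665214538574, -0.3741343021392822), (0.06620697677135468, 0.1546783596277237), 2.5969746112823486)
high [ 0.40461621 -0.17233882  0.15002412] [0.55685263 0.12611313 1.49954537]
```

View pics/z1.png

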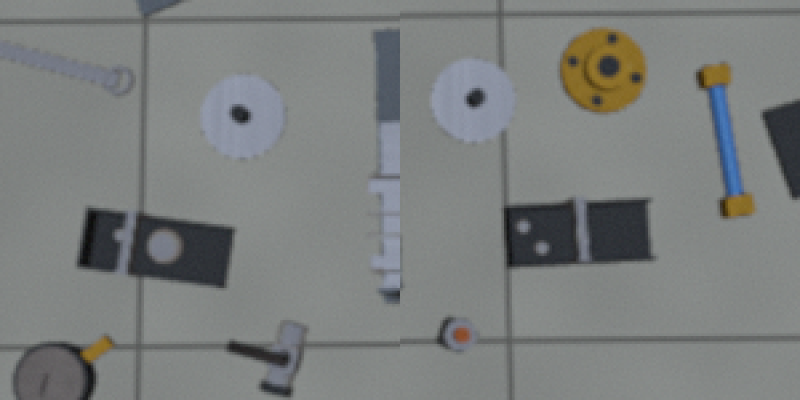

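View pics/z2.png

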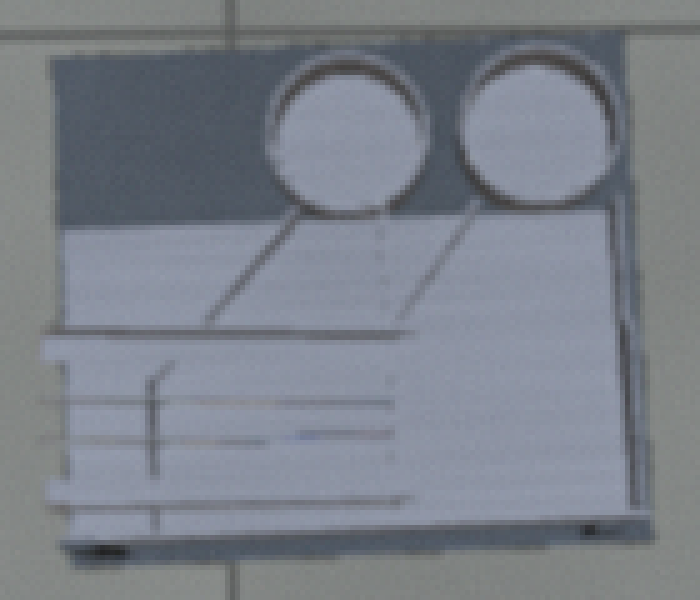

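Run:
```python
from h import *
z=np.load("top.npz"); p=z["p"]; c=(float(z["f"]),float(z["cx"]),float(z["cy"]),z["T"]); W=np.load("Wtop.npy");H=W[...,2]
for nm,(u,v,zz) in dict(potS=(309.4,206.4,.06),potL=(348,205,.06)).items(): print(nm,ray(u,v,zz,c).round(4))
g=cv2.cvtColor(p,cv2.COLOR_RGB2GRAY)
ci=cv2.HoughCircles(cv2.resize(g[180:230,285:370],None,fx=6,fy=6,interpolation=2),cv2.HOUGH_GRADIENT,1,120,param1=100,param2=20,minRadius=75,maxRadius=110)
for u,v,r in ci[0]: print("hough",ray(u/6+285-.42,v/6+180-.42,.06,c).round(4),r/6/c[0]*1.44)
v,u=np.mgrid[:480,:640]
# chute profile: columns along world y
ch=(u>245)&(u<325)&(v>240)&(v<290)
for y0 in (.125,.11,.09,.07,.05,.03,0,-.02,-.04):
    m=ch&(abs(W[...,1]-y0)<.003); q=W[m]; q=q[np.argsort(q[:,0])]; print(y0,[(round(a,3),round(b,3)) for a,_,b in q][::2])
for nm,m in(("A",(u<205)&(u>135)),("B",(u>400)&(u<475))):
    m=m&(v>245)&(v<295)&(H>.06)&(H<.1); q=W[m]; print(nm,len(q),q.mean(0).round(4),q.min(0).round(3),q.max(0).round(3)); 
    vx,vy,x,y=cv2.fitLine(q[:,:2].astype(np.float32),2,0,.01,.01).ravel(); print(np.degrees(np.arctan2(vy,vx)))
```

```text
potS [ 0.6759 -0.0245  0.06  ]
potL [ 0.6788 -0.1311  0.06  ]Traceback (most recent call last):
  File "<stdin>", line 6, in <module>
TypeError: 'NoneType' object is not subscriptable
```

Run:
```python
from h import *
z=np.load("top.npz"); p=z["p"]; c=(float(z["f"]),float(z["cx"]),float(z["cy"]),z["T"]); W=np.load("Wtop.npy");H=W[...,2]
v,u=np.mgrid[:480,:640]
ch=(u>245)&(u<325)&(v>240)&(v<290)
for y0 in (.125,.11,.09,.06,.03,0,-.03):
    m=ch&(abs(W[...,1]-y0)<.003); q=W[m]; q=q[np.argsort(q[:,0])]; print(y0,[(int(a*1000),int(b*1000)) for a,_,b in q])
for nm,m in(("A",(u<205)&(u>135)),("B",(u>400)&(u<475))):
    m=m&(v>245)&(v<295)&(H>.06)&(H<.1); q=W[m]; print(nm,len(q),q.mean(0).round(4),q.min(0).round(3),q.max(0).round(3)); 
    vx,vy,x,y=cv2.fitLine(q[:,:2].astype(np.float32),2,0,.01,.01).ravel(); print(np.degrees(np.arctan2(vy,vx)))
```

```text
0.125 [(464, 215), (466, 217), (469, 221), (471, 218), (474, 218), (476, 211), (487, 115), (495, 114), (495, 217), (498, 214), (500, 110), (508, 112), (511, 111), (513, 112), (515, 217), (515, 216), (516, 112), (518, 216), (518, 213), (519, 108), (521, 110), (524, 110), (530, 108), (532, 107), (535, 106), (537, 218), (537, 215), (537, 108), (540, 211), (540, 211), (540, 106), (542, 220), (542, 217), (543, 102), (544, 220), (544, 216), (545, 108), (547, 219), (547, 214), (549, 221), (549, 218), (556, 200), (570, 106), (571, 99), (573, 97), (574, 95), (576, 99), (576, 97)]
0.11 [(445, 191), (445, 188), (448, 187), (448, 185), (451, 173), (451, 171), (451, 165), (455, 119), (455, 117), (458, 125), (458, 124), (460, 121), (460, 120), (463, 119), (463, 118), (463, 232), (463, 229), (463, 226), (465, 246), (465, 240), (465, 124), (466, 120), (469, 215), (469, 207), (471, 212), (474, 212), (474, 206), (474, 205), (476, 214), (476, 208), (479, 204), (487, 118), (487, 116), (489, 116), (489, 113), (492, 119), (492, 112), (495, 114), (495, 109), (496, 209), (496, 206), (496, 204), (497, 117), 
[... 7435 characters left out ...]
 99), (521, 96), (522, 143), (523, 139), (523, 138), (523, 102), (524, 98), (524, 95), (529, 100), (529, 96), (529, 95), (531, 98), (532, 94), (532, 94), (534, 103), (534, 102), (534, 101), (537, 99), (537, 95), (539, 101), (540, 94), (542, 98), (542, 96), (543, 143), (543, 141), (545, 93), (545, 93), (546, 141), (546, 140), (548, 147), (548, 143), (551, 142), (551, 140), (553, 171), (553, 145), (553, 143), (554, 163), (554, 179), (555, 177), (567, 92), (567, 89), (570, 93), (570, 93), (573, 91), (573, 87), (575, 90), (576, 84)]
A 145 [0.5012 0.3818 0.0837] [0.47  0.372 0.063] [0.535 0.393 0.095]
-8.051711
B 134 [ 0.5076 -0.3665  0.0834] [ 0.476 -0.374  0.062] [ 0.54  -0.36   0.093]
2.818941
```

```bash
cat >> h.py <<'E'
from scipy.spatial.transform import Rotation as Ro, Slerp
def plan(wps,grip,start=None):
    """wps: list of (xyz, (roll,pitch,yaw), nrows); prints tool rows from measured pose"""
    o=ctrl.get_obs()
    p,R=(o["tool_pos"],Ro.from_euler("xyz",o["orientation"],degrees=True)) if start is None else (np.array(start[0]),Ro.from_euler("xyz",start[1],degrees=True))
    print("t %.1f"%o["clock"],p.round(4),R.as_euler("xyz",degrees=True).round(2),"F",o["force"].round(1),"op %.4f gf %.1f"%(o["opening"],o["gripper_force"]))
    for q,rpy,n in wps:
        q=np.array(q);Q=Ro.from_euler("xyz",rpy,degrees=True); w=(R.inv()*Q).as_rotvec(); p0=p;R0=R
        for i in range(1,n+1):
            pn=p0+(q-p0)*i/n; Rn=R0*Ro.from_rotvec(w*i/n)
            s=R.inv().apply(pn-p)*100; t=(R.inv()*Rn).as_rotvec()
            # track what the rounded row does
            s=s.round(2);t=t.round(3); p=p+R.apply(s)/100; R=R*Ro.from_rotvec(t)
            print(",".join("%g"%a for a in[grip,*(s+0),*(t+0)])+",")
        print("--")
E
python3 - <<'E'
from h import *
plan([((.501,.381,.17),(180,0,-8),8)],8)
E
```

```text
t 0.1 [0.2331 0.633  0.2337] [ 1.7991e+02 -1.0000e-02 -2.0220e+01] F [0.6 0.2 0.1] op 0.0874 gf 0.0
8,4.23,1.8,0.8,0,0,-0.027,
8,4.18,1.91,0.8,0,0,-0.026,
8,4.13,2.02,0.8,0.001,0,-0.027,
8,4.08,2.13,0.8,0,0,-0.027,
8,4.01,2.24,0.79,0,0,-0.026,
8,3.96,2.34,0.8,0,0,-0.027,
8,3.89,2.45,0.8,0,0,-0.027,
8,3.82,2.55,0.8,0.001,0,-0.026,
--
```

>>> {"api": "move_arm", "payload": {"moves": [8, 4.23, 1.8, 0.8, 0, 0, -0.027, 8, 4.18, 1.91, 0.8, 0, 0, -0.026, 8, 4.13, 2.02, 0.8, 0.001, 0, -0.027, 8, 4.08, 2.13, 0.8, 0, 0, -0.027, 8, 4.01, 2.24, 0.79, 0, 0, -0.026, 8, 3.96, 2.34, 0.8, 0, 0, -0.027, 8, 3.89, 2.45, 0.8, 0, 0, -0.027, 8, 3.82, 2.55, 0.8, 0.001, 0, -0.026]}}

```text
clock: 0.9
tool_pos: [0.5021, 0.38, 0.17]
orientation: [-179.9, 0.0, -7.9]
force: [0.7, 0.3, -0.5]
opening: 0.0798
gripper_force: 0.0
```

>>> {"api": "move_arm", "payload": {"moves": [8, 0, 0, 0, 0, 0, 0, 8, 0, 0, 0, 0, 0, 0, 8, 0, 0, 0, 0, 0, 0]}}

```text
clock: 1.2
tool_pos: [0.5009, 0.3819, 0.1705]
orientation: [-179.9, -0.0, -8.0]
force: [-0.6, -0.3, -0.3]
opening: 0.0801
gripper_force: 0.0
```

Run:
```python
from h import *
plan([],8)
p,d,c=snap("wrist","w1"); print(c[0],c[3].round(3).tolist()); W=cloud(d,c); H=W[...,2]
m=(H>.06)&(H<.1)&(np.hypot(W[...,0]-.5,W[...,1]-.38)<.06); q=W[m]; print(len(q),q.min(0).round(3),q.max(0).round(3),np.median(q,0).round(4))
vx,vy,x,y=cv2.fitLine(q[:,:2].astype(np.float32),2,0,.01,.01).ravel(); print(np.degrees(np.arctan2(vy,vx)),x,y)
```

```text
t 1.2 [0.5009 0.3819 0.1705] [-179.89   -0.     -8.01] F [-0.6 -0.3 -0.3] op 0.0801 gf 0.0
358.8632260629288 [[-0.14, -0.959, -0.247, 0.567], [-0.99, 0.135, 0.037, 0.372], [-0.002, 0.25, -0.968, 0.32], [0.0, 0.0, 0.0, 1.0]]
1534 [0.466 0.376 0.06 ] [0.532 0.397 0.09 ] [0.5014 0.3861 0.0865]
-8.197943 0.5009167 0.3861961
```

View pics/w1.png

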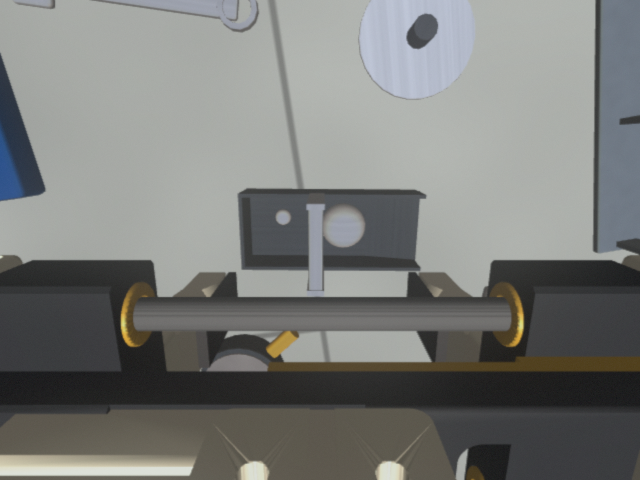

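Run:
```python
from h import *
plan([((.501,.385,.064),(180,0,-8),5)],8)
```

```text
t 1.2 [0.5007 0.3823 0.1707] [-1.7988e+02 -1.0000e-02 -7.9600e+00] F [-0.1 -0.2  0.8] op 0.0798 gf 0.0
8,0,-0.05,2.13,0,0,0,
8,0,-0.05,2.14,-0.001,0,0,
8,0,-0.05,2.13,0,0,0,
8,0,-0.05,2.13,-0.001,0,0.001,
8,-0.01,-0.06,2.14,0,0,0,
--
```

>>> {"api": "move_arm", "payload": {"moves": [8, 0, -0.05, 2.13, 0, 0, 0, 8, 0, -0.05, 2.14, -0.001, 0, 0, 8, 0, -0.05, 2.13, 0, 0, 0, 8, 0, -0.05, 2.13, -0.001, 0, 0, 8, 0, -0.06, 2.14, 0, 0, 0, 8, 0, 0, 0, 0, 0, 0, 8, 0, 0, 0, 0, 0, 0]}}

```text
clock: 1.95
tool_pos: [0.5011, 0.3852, 0.0643]
orientation: [180.0, -0.0, -7.9]
force: [0.5, 0.4, 1.8]
opening: 0.08
gripper_force: 0.0
```

>>> {"api": "move_arm", "payload": {"moves": [0.5, 0, 0, 0, 0, 0, 0, 0.5, 0, 0, 0, 0, 0, 0, 0.5, 0, 0, 0, 0, 0, 0, 0.5, 0, 0, 0, 0, 0, 0, 0.5, 0, 0, 0, 0, 0, 0, 0.5, 0, 0, 0, 0, 0, 0, 0.5, 0, 0, 0, 0, 0, 0, 0.5, 0, 0, 0, 0, 0, 0]}}

```text
clock: 2.75
tool_pos: [0.5016, 0.3842, 0.0638]
orientation: [180.0, -0.0, -8.0]
force: [-0.2, -0.0, 0.2]
opening: 0.0217
gripper_force: 0.0
```

```bash
cat > pour.py <<'E'
from h import *
import sys
lip=np.array([.5076,.093]);psi=1.6
def tcp(t,z,lip=lip,psi=psi):
    R=Ro.from_euler("xyz",(180+t,0,psi),degrees=True); return np.array([*lip,z])-R.apply((0,.088,.050)),(180+t,0,psi)
E
python3 - <<'E'
from pour import *
o=ctrl.get_obs();p=o["tool_pos"]
a=tcp(0,.245)
plan([((p[0],p[1],.29),(180,0,-8),10),(*a,10)],0.5)
s=[]
for t,z,n in((10,.238,6),(20,.228,8),(31,.222,10)): s.append((*tcp(t,z),n))
plan(s,.5,start=a)
E
```

```text
t 2.8 [0.5016 0.3842 0.0638] [ 1.7999e+02 -1.0000e-02 -8.0100e+00] F [-0.2 -0.   0.2] op 0.0217 gf 0.0
0.5,0,0,-2.26,0,0,0,
0.5,0,0,-2.26,0,0,0,
0.5,0,0,-2.27,0,0,0,
0.5,0,0,-2.26,0,0,0,
0.5,0,0,-2.26,0,0,0,
0.5,0,0,-2.26,0,0,0,
0.5,0,0,-2.26,0,0,0,
0.5,0,0,-2.27,0,0,0,
0.5,0,0,-2.26,0,0,0,
0.5,0,0,-2.26,0,0,0,
--
0.5,0.32,2.01,-0.05,0,0,-0.017,
0.5,0.28,2.01,-0.05,0,0,-0.017,
0.5,0.25,2.02,-0.05,0,0,-0.016,
0.5,0.22,2.02,-0.05,0,0,-0.017,
0.5,0.18,2.02,-0.05,0,0,-0.017,
0.5,0.15,2.03,-0.05,0,0,-0.017,
0.5,0.12,2.03,-0.05,0,0,-0.016,
0.5,0.08,2.03,-0.05,0,0,-0.017,
0.5,0.05,2.03,-0.05,0,0,-0.017,
0.5,0.01,2.04,-0.05,0,0,-0.017,
--
t 2.8 [0.5051 0.181  0.295 ] [180.    0.    1.6] F [-0.2 -0.   0.2] op 0.0217 gf 0.0
0.5,0,0.17,-0.13,0.029,0,0,
0.5,0,0.16,-0.13,0.029,0,0,
0.5,0,0.16,-0.13,0.029,0,0,
0.5,0,0.16,-0.14,0.029,0,0,
0.5,0,0.15,-0.14,0.029,0,0,
0.5,0,0.14,-0.15,0.03,0,0,
--
0.5,0,0.15,-0.06,0.022,0,0,
0.5,0,0.14,-0.06,0.022,0,0,
0.5,0,0.15,-0.07,0.021,0,0,
0.5,0,0.14,-0.06,0.022,0,0,
0.5,0,0.14,-0.08,0.022,0,0,
0.5,0,0.14,-0.07,0.022,0,0,
0.5,0,0.14,-0.08,0.021,0,0,
0.5,0,0.14,-0.08,0.022,0,0,
--
0.5,0,0.13,-0.1,0.019,0,0,
0.5,0,0.13,-0.11,0.019,0,0,
0.5,0,0.13,-0.1,0.02,0,0,
0.5,0,0.13,-0.11,0.019,0,0,
0.5,0,0.12,-0.12,0.019,0,0,
0.5,0,0.12,-0.11,0.019,0,0,
0.5,0,0.12,-0.12,0.019,0,0,
0.5,0,0.12,-0.11,0.02,0,0,
0.5,0,0.11,-0.13,0.019,0,0,
0.5,0,0.11,-0.12,0.019,0,0,
--
```

>>> {"api": "move_arm", "payload": {"moves": [0.5, 0, 0, 0, 0, 0, 0, 0.5, 0, 0, 0, 0, 0, 0, 0.5, 0, 0, 0, 0, 0, 0, 0.5, 0, 0, 0, 0, 0, 0, 0.5, 0, 0, -0.5, 0, 0, 0, 0.5, 0, 0, -0.5, 0, 0, 0, 0.5, 0, 0, -0.5, 0, 0, 0]}}

```text
clock: 3.45
tool_pos: [0.5013, 0.3838, 0.0789]
orientation: [179.9, 0.0, -8.0]
force: [-0.3, 0.6, -4.0]
opening: 0.0097
gripper_force: 30.0
```

Run:
```python
from pour import *
plan([],0.5)
snap("wrist","w2")
```

```text
t 3.5 [0.5013 0.3838 0.0789] [ 1.7995e+02  3.0000e-02 -8.0200e+00] F [-0.3  0.6 -4. ] op 0.0097 gf 30.0
```

View pics/w2.png

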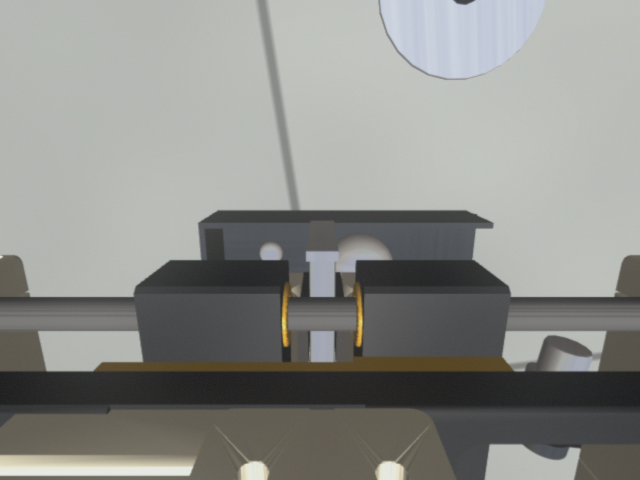

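>>> {"api": "move_arm", "payload": {"moves": [0.5, 0, 0, -1.5, 0, 0, 0, 0.5, 0, 0, -2.5, 0, 0, 0, 0.5, 0, 0, -3, 0, 0, 0, 0.5, 0, 0, -3.5, 0, 0, 0, 0.5, 0, 0, -3.5, 0, 0, 0, 0.5, 0, 0, -3, 0, 0, 0, 0.5, 0, 0, -2.5, 0, 0, 0, 0.5, 0, 0, -1.6, 0, 0, 0]}}

```text
clock: 4.3
tool_pos: [0.5017, 0.3843, 0.2925]
orientation: [-179.9, -0.1, -8.0]
force: [0.2, 0.5, -4.6]
opening: 0.0097
gripper_force: 30.0
```

>>> {"api": "move_arm", "payload": {"moves": [0.5, 0.32, 0.6, 0, 0, 0, -0.017, 0.5, 0.28, 1.2, -0.05, 0, 0, -0.017, 0.5, 0.25, 2.0, -0.05, 0, 0, -0.016, 0.5, 0.22, 2.5, -0.05, 0, 0, -0.017, 0.5, 0.18, 2.6, -0.05, 0, 0, -0.017, 0.5, 0.15, 2.6, -0.05, 0, 0, -0.017, 0.5, 0.12, 2.6, -0.05, 0, 0, -0.016, 0.5, 0.08, 2.5, -0.05, 0, 0, -0.017]}}

```text
clock: 5.1
tool_pos: [0.505, 0.2153, 0.2918]
orientation: [179.9, 0.1, -0.3]
force: [0.3, 0.1, -4.6]
opening: 0.0099
gripper_force: 30.0
```

>>> {"api": "move_arm", "payload": {"moves": [0.5, 0.05, 2.0, -0.05, 0, 0, -0.017, 0.5, 0.01, 1.2, -0.05, 0, 0, -0.017, 0.5, 0, 0.4, 0, 0, 0, 0, 0.5, 0, 0, 0, 0, 0, 0, 0.5, 0, 0, 0, 0, 0, 0]}}

```text
clock: 5.6
tool_pos: [0.5065, 0.1814, 0.2938]
orientation: [180.0, 0.0, 1.6]
force: [0.6, 0.5, -4.4]
opening: 0.0095
gripper_force: 30.0
```

Run:
```python
from pour import *
a=tcp(0,.245)
plan([(*a,1)],.5)
p,d,c=snap("scene"); cv2.imwrite("pics/s1.png",cv2.resize(cv2.cvtColor(p,cv2.COLOR_RGB2BGR)[130:370,220:540],(800,600)))
```

```text
t 5.6 [0.5065 0.1814 0.2938] [1.7999e+02 3.0000e-02 1.6000e+00] F [ 0.6  0.5 -4.4] op 0.0095 gf 30.0
0.5,-0.13,0.04,-0.12,0,0.001,0,
--
```

View pics/s1.png

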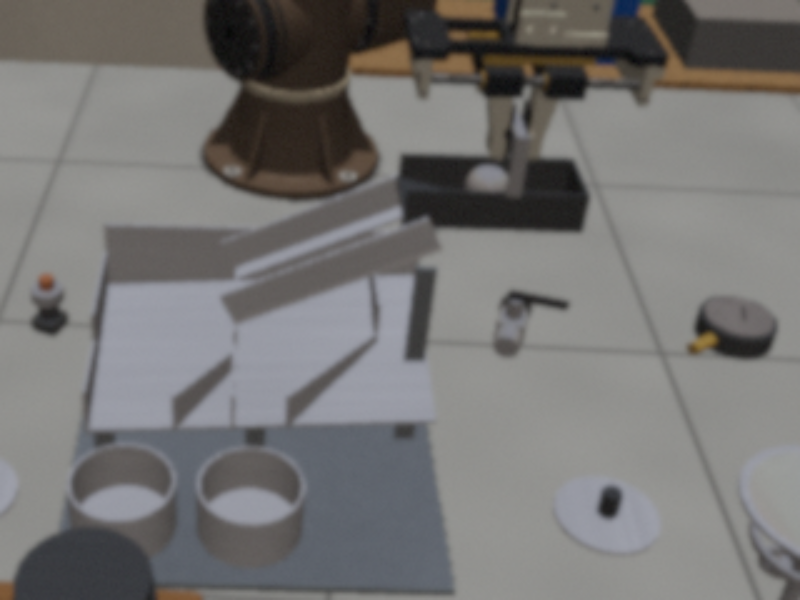

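>>> {"api": "move_arm", "payload": {"moves": [0.5, -0.1, 0.17, -0.2, 0.029, 0, 0, 0.5, 0, 0.16, -0.13, 0.029, 0, 0, 0.5, 0, 0.16, -0.13, 0.029, 0, 0, 0.5, 0, 0.16, -0.14, 0.029, 0, 0, 0.5, 0, 0.15, -0.14, 0.029, 0, 0, 0.5, 0, 0.14, -0.15, 0.03, 0, 0]}}

```text
clock: 6.25
tool_pos: [0.5059, 0.1708, 0.3029]
orientation: [-169.8, -0.0, 1.6]
force: [0.1, 0.7, -4.7]
opening: 0.0096
gripper_force: 30.0
```

>>> {"api": "move_arm", "payload": {"moves": [0.5, 0, 0.15, -0.06, 0.022, 0, 0, 0.5, 0, 0.14, -0.06, 0.022, 0, 0, 0.5, 0, 0.15, -0.07, 0.022, 0, 0, 0.5, 0, 0.14, -0.06, 0.022, 0, 0, 0.5, 0, 0.14, -0.08, 0.022, 0, 0, 0.5, 0, 0.14, -0.07, 0.022, 0, 0, 0.5, 0, 0.14, -0.08, 0.022, 0, 0, 0.5, 0, 0.14, -0.08, 0.022, 0, 0]}}

```text
clock: 7.05
tool_pos: [0.5063, 0.1586, 0.3052]
orientation: [-159.8, -0.0, 1.6]
force: [0.7, 0.6, -5.0]
opening: 0.0096
gripper_force: 30.0
```

>>> {"api": "move_arm", "payload": {"moves": [0.5, 0, 0.13, -0.1, 0.019, 0, 0, 0.5, 0, 0.13, -0.11, 0.019, 0, 0, 0.5, 0, 0.13, -0.1, 0.019, 0, 0, 0.5, 0, 0.13, -0.11, 0.019, 0, 0, 0.5, 0, 0.12, -0.12, 0.019, 0, 0, 0.5, 0, 0.12, -0.11, 0.019, 0, 0, 0.5, 0, 0.12, -0.12, 0.019, 0, 0, 0.5, 0, 0.12, -0.11, 0.019, 0, 0]}}

```text
clock: 7.85
tool_pos: [0.5066, 0.1459, 0.3093]
orientation: [-151.1, -0.0, 1.6]
force: [-0.4, -0.6, -2.7]
opening: 0.0098
gripper_force: 30.0
```

>>> {"api": "move_arm", "payload": {"moves": [0.5, 0, 0.11, -0.13, 0.019, 0, 0, 0.5, 0, 0.11, -0.12, 0.019, 0, 0, 0.5, 0, 0, 0, 0, 0, 0, 0.5, 0, 0, 0, 0, 0, 0, 0.5, 0, 0, 0, 0, 0, 0, 0.5, 0, 0, 0, 0, 0, 0, 0.5, 0, 0, 0, 0, 0, 0, 0.5, 0, 0, 0, 0, 0, 0]}}

```text
clock: 8.65
tool_pos: [0.5066, 0.1431, 0.3103]
orientation: [-149.0, -0.0, 1.6]
force: [-0.1, -0.6, -2.1]
opening: 0.0096
gripper_force: 30.0
```

>>> {"api": "move_arm", "payload": {"moves": [0.5, 0, 0, 0, 0, 0, 0, 0.5, 0, 0, 0, 0, 0, 0, 0.5, 0, 0, 0, 0, 0, 0, 0.5, 0, 0, 0, 0, 0, 0, 0.5, 0, 0, 0, 0, 0, 0, 0.5, 0, 0, 0, 0, 0, 0, 0.5, 0, 0, 0, 0, 0, 0, 0.5, 0, 0, 0, 0, 0, 0]}}

```text
clock: 9.45
tool_pos: [0.5067, 0.1429, 0.3103]
orientation: [-149.0, -0.0, 1.6]
force: [-0.3, 0.3, -1.4]
opening: 0.0096
gripper_force: 30.0
```

Run:
```python
from pour import *
plan([(*tcp(31,.222),1)],.5)
p,d,c=snap("scene"); a=cv2.resize(cv2.cvtColor(p,cv2.COLOR_RGB2BGR)[150:370,230:450],(600,600))
cv2.imwrite("pics/s2.png",a)
```

```text
t 9.4 [0.5067 0.1429 0.3103] [-1.4901e+02 -1.0000e-02  1.6200e+00] F [-0.3  0.3 -1.4] op 0.0096 gf 30.0
0.5,-0.05,0.03,-0.01,0,0,0,
--
```

View pics/s2.png

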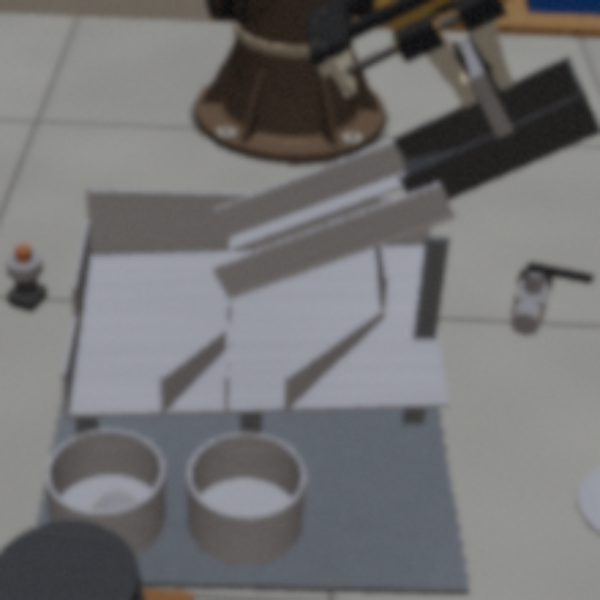

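Run:
```python
from pour import *
plan([(*tcp(0,.25,lip=lip+[0,.03]),6),((.5015,.3845,.28),(180,0,-8),8),((.5015,.3845,.085),(180,0,-8),6),((.5015,.3845,.0625),(180,0,-8),4)],.5)
```

```text
t 9.5 [0.5067 0.1429 0.3102] [-1.4901e+02 -1.0000e-02  1.6100e+00] F [ 0.8 -0.1 -2.7] op 0.0099 gf 30.0
0.5,0.01,-0.89,0.73,-0.09,0,0,
0.5,0,-0.94,0.65,-0.09,0,0,
0.5,0.01,-1,0.56,-0.09,0,0,
0.5,0,-1.05,0.47,-0.091,0,0,
0.5,0.01,-1.09,0.37,-0.09,0,0,
0.5,0,-1.11,0.27,-0.09,0,0,
--
0.5,0.02,-2.17,0.25,0,0,0.021,
0.5,-0.03,-2.17,0.25,0,0,0.021,
0.5,-0.08,-2.17,0.25,0,0,0.021,
0.5,-0.12,-2.17,0.25,0,0,0.021,
0.5,-0.17,-2.16,0.25,0,0,0.021,
0.5,-0.21,-2.16,0.25,0,0,0.021,
0.5,-0.25,-2.15,0.25,0,0,0.021,
0.5,-0.31,-2.15,0.25,0,0,0.021,
--
0.5,0,0,3.25,0,0,0,
0.5,0,0,3.25,0,0,0,
0.5,0,0,3.25,0,0,0,
0.5,0,0,3.25,0,0,0,
0.5,0,0,3.25,0,0,0,
0.5,0,0,3.25,0,0,0,
--
0.5,0,0,0.56,0,0,0,
0.5,0,0,0.56,0,0,0,
0.5,0,0,0.57,0,0,0,
0.5,0,0,0.56,0,0,0,
--
```

>>> {"api": "move_arm", "payload": {"moves": [0.5, 0, -0.89, 0.73, -0.09, 0, 0, 0.5, 0, -0.94, 0.65, -0.09, 0, 0, 0.5, 0, -1, 0.56, -0.09, 0, 0, 0.5, 0, -1.05, 0.47, -0.091, 0, 0, 0.5, 0, -1.09, 0.37, -0.09, 0, 0, 0.5, 0, -1.11, 0.27, -0.09, 0, 0]}}

```text
clock: 10.1
tool_pos: [0.5047, 0.2118, 0.3007]
orientation: [179.9, -0.1, 1.6]
force: [0.4, -0.5, -2.4]
opening: 0.0099
gripper_force: 30.0
```

>>> {"api": "move_arm", "payload": {"moves": [0.5, 0.02, -2.17, 0.25, 0, 0, 0.021, 0.5, -0.03, -2.17, 0.25, 0, 0, 0.021, 0.5, -0.08, -2.17, 0.25, 0, 0, 0.021, 0.5, -0.12, -2.17, 0.25, 0, 0, 0.021, 0.5, -0.17, -2.16, 0.25, 0, 0, 0.021, 0.5, -0.21, -2.16, 0.25, 0, 0, 0.021, 0.5, -0.25, -2.15, 0.25, 0, 0, 0.021, 0.5, -0.31, -2.15, 0.25, 0, 0, 0.021]}}

```text
clock: 10.9
tool_pos: [0.5009, 0.3856, 0.2797]
orientation: [-180.0, 0.0, -8.1]
force: [0.7, -0.3, -1.7]
opening: 0.0096
gripper_force: 30.0
```

>>> {"api": "move_arm", "payload": {"moves": [0.5, 0, 0, 3.25, 0, 0, 0, 0.5, 0, 0, 3.25, 0, 0, 0, 0.5, 0, 0, 3.25, 0, 0, 0, 0.5, 0, 0, 3.25, 0, 0, 0, 0.5, 0, 0, 3.25, 0, 0, 0, 0.5, 0, 0, 2.75, 0, 0, 0, 0.5, 0, 0, 0, 0, 0, 0, 0.5, 0, 0, 0, 0, 0, 0]}}

```text
clock: 11.7
tool_pos: [0.5014, 0.3847, 0.0903]
orientation: [180.0, -0.0, -8.0]
force: [1.1, 1.3, -0.8]
opening: 0.0097
gripper_force: 30.0
```

Run:
```python
from pour import *
plan([((.5015,.3845,.064),(180,0,-8),5)],.5)
```

```text
t 11.7 [0.5014 0.3847 0.0903] [ 1.7996e+02 -1.0000e-02 -8.0000e+00] F [ 1.1  1.3 -0.8] op 0.0097 gf 30.0
0.5,0,0,0.53,0,0,0,
0.5,0.01,0.01,0.52,0,0,0,
0.5,0,0,0.53,0,0,0,
0.5,0,0,0.52,0.001,0,0,
0.5,0,0,0.53,0,0,0,
--
```

>>> {"api": "move_arm", "payload": {"moves": [0.5, 0, 0, 0.53, 0, 0, 0, 0.5, 0, 0, 0.53, 0, 0, 0, 0.5, 0, 0, 0.53, 0, 0, 0, 0.5, 0, 0, 0.52, 0, 0, 0, 0.5, 0, 0, 0.48, 0, 0, 0, 0.5, 0, 0, 0, 0, 0, 0, 8, 0, 0, 0, 0, 0, 0, 8, 0, 0, 0, 0, 0, 0]}}

```text
clock: 12.5
tool_pos: [0.5014, 0.3847, 0.0643]
orientation: [-180.0, -0.0, -8.0]
force: [0.0, -0.6, -0.7]
opening: 0.0205
gripper_force: 0.0
```

>>> {"api": "move_arm", "payload": {"moves": [8, 0, 0, 0, 0, 0, 0, 8, 0, 0, 0, 0, 0, 0, 8, 0, 0, 0, 0, 0, 0, 8, 0, 0, 0, 0, 0, 0, 8, 0, 0, 0, 0, 0, 0, 8, 0, 0, -2, 0, 0, 0, 8, 0, 0, -4, 0, 0, 0, 8, 0, 0, -5, 0, 0, 0]}}

```text
clock: 13.3
tool_pos: [0.5002, 0.3834, 0.1733]
orientation: [179.8, 0.1, -8.0]
force: [1.0, 0.8, -0.8]
opening: 0.079
gripper_force: 0.0
```

Run:
```python
from pour import *
plan([((.5014,.3846,.36),(180,0,-8),4),((.53,-.08,.36),(180,0,2),11),((.5076,-.365,.36),(180,0,2.7),7),((.5076,-.365,.17),(180,0,2.7),5)],8)
```

```text
t 13.3 [0.5002 0.3834 0.1733] [ 1.7978e+02  1.3000e-01 -8.0200e+00] F [ 1.   0.8 -0.8] op 0.0790 gf 0.0
8,0.02,-0.01,-4.67,0.001,0.001,0,
8,0.02,-0.02,-4.66,0.001,0,0,
8,0.01,-0.03,-4.67,0.001,0.001,0,
8,0.03,-0.03,-4.67,0.001,0,0,
--
8,0.85,4.15,0,0,0,-0.016,
8,0.78,4.16,0,0,0,-0.016,
8,0.71,4.17,0,0,0,-0.016,
8,0.65,4.18,0,0,0,-0.016,
8,0.58,4.19,0,0,0,-0.015,
8,0.51,4.2,0,0,0,-0.016,
8,0.45,4.21,0,0,0,-0.016,
8,0.39,4.21,0,0,0,-0.016,
8,0.31,4.22,0,0,0,-0.016,
8,0.25,4.23,0,0,0,-0.016,
8,0.18,4.23,-0.01,0,0,-0.016,
--
8,-0.46,4.06,0,0,0,-0.002,
8,-0.47,4.05,0,0,0,-0.001,
8,-0.48,4.06,0,0,0,-0.002,
8,-0.48,4.05,0,0,0,-0.002,
8,-0.49,4.06,0,0,0,-0.002,
8,-0.5,4.05,0,0,0,-0.001,
8,-0.51,4.05,0,0,0,-0.002,
--
8,0,0,3.8,0,0,0,
8,0,0,3.8,0,0,0,
8,0,0,3.8,0,0,0,
8,0.01,0,3.8,0,0,0,
8,0,0.01,3.8,0,0,0,
--
```

>>> {"api": "move_arm", "payload": {"moves": [8, 0, 0, -4.67, 0, 0, 0, 8, 0, 0, -4.67, 0, 0, 0, 8, 0, 0, -4.67, 0, 0, 0, 8, 0, 0, -4.67, 0, 0, 0]}}

```text
clock: 13.7
tool_pos: [0.5008, 0.3841, 0.3632]
orientation: [-180.0, -0.0, -8.0]
force: [0.2, 1.7, 0.5]
opening: 0.0796
gripper_force: 0.0
```

>>> {"api": "move_arm", "payload": {"moves": [8, 0.85, 4.15, 0, 0, 0, -0.016, 8, 0.78, 4.16, 0, 0, 0, -0.016, 8, 0.71, 4.17, 0, 0, 0, -0.016, 8, 0.65, 4.18, 0, 0, 0, -0.016, 8, 0.58, 4.19, 0, 0, 0, -0.015, 8, 0.51, 4.2, 0, 0, 0, -0.016, 8, 0.45, 4.21, 0, 0, 0, -0.016, 8, 0.39, 4.21, 0, 0, 0, -0.016]}}

```text
clock: 14.5
tool_pos: [0.5216, 0.045, 0.3612]
orientation: [-180.0, -0.0, -0.7]
force: [1.5, 0.2, 0.6]
opening: 0.08
gripper_force: 0.0
```

>>> {"api": "move_arm", "payload": {"moves": [8, 0.31, 4.22, 0, 0, 0, -0.016, 8, 0.25, 4.23, 0, 0, 0, -0.016, 8, 0.18, 4.23, 0, 0, 0, -0.016, 8, 0, 0, 0, 0, 0, 0, 8, 0, 0, 0, 0, 0, 0]}}

```text
clock: 15.0
tool_pos: [0.5296, -0.0812, 0.3608]
orientation: [-180.0, -0.0, 1.9]
force: [-0.5, -0.2, -0.3]
opening: 0.0799
gripper_force: 0.0
```

Run:
```python
from pour import *
plan([],8)
p,d,c=snap("wrist","w3"); np.savez("w3.npz",p=p,d=d,c=np.array(c[:3]),T=c[3])
```

```text
t 15.0 [ 0.5296 -0.0812  0.3608] [-179.99   -0.      1.86] F [-0.5 -0.2 -0.3] op 0.0799 gf 0.0
```

View pics/w3.png

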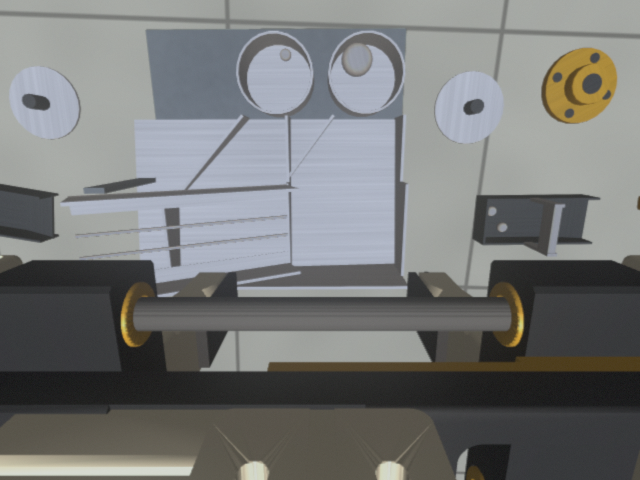

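>>> {"api": "move_arm", "payload": {"moves": [8, -0.46, 4.06, 0, 0, 0, -0.002, 8, -0.47, 4.05, 0, 0, 0, -0.002, 8, -0.48, 4.05, 0, 0, 0, -0.002, 8, -0.48, 4.05, 0, 0, 0, -0.002, 8, -0.49, 4.05, 0, 0, 0, -0.002, 8, -0.5, 4.05, 0, 0, 0, -0.002, 8, -0.5, 4.05, 0, 0, 0, -0.002]}}

```text
clock: 15.75
tool_pos: [0.5083, -0.3651, 0.3611]
orientation: [180.0, -0.0, 2.9]
force: [0.7, 0.5, 0.3]
opening: 0.08
gripper_force: 0.0
```

>>> {"api": "move_arm", "payload": {"moves": [8, 0, 0, 3.8, 0, 0, 0, 8, 0, 0, 3.8, 0, 0, 0, 8, 0, 0, 3.8, 0, 0, 0, 8, 0, 0, 3.8, 0, 0, 0, 8, 0, 0, 3.8, 0, 0, 0, 8, 0, 0, 0, 0, 0, 0, 8, 0, 0, 0, 0, 0, 0]}}

```text
clock: 16.45
tool_pos: [0.5085, -0.3643, 0.1716]
orientation: [180.0, 0.0, 2.9]
force: [-0.2, 0.6, 0.9]
opening: 0.0803
gripper_force: 0.0
```

Run:
```python
from h import *
p,d,c=snap("wrist","w4"); W=cloud(d,c); H=W[...,2]
m=(H>.078)&(H<.1)&(np.hypot(W[...,0]-.508,W[...,1]+.365)<.05); q=W[m]; print(len(q),q.min(0).round(3),q.max(0).round(3),np.median(q,0).round(4))
vx,vy,x,y=cv2.fitLine(q[:,:2].astype(np.float32),2,0,.01,.01).ravel(); print(np.degrees(np.arctan2(vy,vx)),x,y)
plan([((.5076,y,.064),(180,0,2.8),5)],8)
z=np.load("w3.npz");d=z["d"];c=(*z["c"],z["T"]);W=cloud(d,c);H=W[...,2]
g=cv2.cvtColor(z["p"],cv2.COLOR_RGB2GRAY)
for nm,cx,cy in(("S",.676,-.0245),("L",.679,-.131)):
    m=(abs(H-.06)<.006)&(abs(np.hypot(W[...,0]-cx,W[...,1]-cy)-.0435)<.008); q=W[m]
    A=np.c_[2*q[:,:2],np.ones(len(q))]; s=np.linalg.lstsq(A,(q[:,:2]**2).sum(1),rcond=None)[0]; print(nm,len(q),s[:2].round(4),np.sqrt(s[2]+s[0]**2+s[1]**2))
```

```text
1426 [ 0.472 -0.373  0.078] [ 0.538 -0.359  0.089] [ 0.507  -0.3656  0.0867]
2.4564974 0.5061557 -0.36565426
t 16.5 [ 0.5093 -0.3648  0.173 ] [ 1.7991e+02 -1.0000e-01  2.9200e+00] F [-0.1  0.   0.2] op 0.0802 gf 0.0
8,-0.04,0.01,2.18,0,0,0,
8,-0.04,0.01,2.18,0.001,-0.001,0.001,
8,-0.03,0.02,2.18,0,0,0,
8,-0.04,0.01,2.18,0,0,0.001,
8,-0.03,0.02,2.18,0.001,-0.001,0,
--
S 800 [ 0.6742 -0.0219] 0.043132549595418956
L 787 [ 0.6782 -0.1283] 0.043085567809919165
```

>>> {"api": "move_arm", "payload": {"moves": [8, -0.04, 0.01, 2.18, 0, 0, 0, 8, -0.04, 0.01, 2.18, 0, 0, 0, 8, -0.04, 0.01, 2.18, 0, 0, 0, 8, -0.03, 0.01, 2.18, 0, 0, 0, 8, -0.03, 0.02, 2.18, 0, 0, 0, 8, 0, 0, 0, 0, 0, 0, 0.5, 0, 0, 0, 0, 0, 0, 0.5, 0, 0, 0, 0, 0, 0]}}

```text
clock: 17.3
tool_pos: [0.5077, -0.3662, 0.0644]
orientation: [179.9, -0.2, 2.9]
force: [-0.4, -0.7, 0.2]
opening: 0.0694
gripper_force: 0.0
```

>>> {"api": "move_arm", "payload": {"moves": [0.5, 0, 0, 0, 0, 0, 0, 0.5, 0, 0, 0, 0, 0, 0, 0.5, 0, 0, 0, 0, 0, 0, 0.5, 0, 0, 0, 0, 0, 0, 0.5, 0, 0, 0, 0, 0, 0, 0.5, 0, 0, 0, 0, 0, 0, 0.5, 0, 0, 0, 0, 0, 0, 0.5, 0, 0, 0, 0, 0, 0]}}

```text
clock: 18.1
tool_pos: [0.506, -0.3656, 0.0618]
orientation: [-180.0, 0.0, 2.8]
force: [-0.5, 0.1, 0.2]
opening: 0.0097
gripper_force: 30.0
```

>>> {"api": "move_arm", "payload": {"moves": [0.5, 0, 0, 0, 0, 0, 0, 0.5, 0, 0, 0, 0, 0, 0, 0.5, 0, 0, 0, 0, 0, 0]}}

```text
clock: 18.4
tool_pos: [0.506, -0.3656, 0.0618]
orientation: [-180.0, 0.0, 2.8]
force: [0.8, -0.4, -1.3]
opening: 0.0098
gripper_force: 30.0
```

Run:
```python
from pour import *
p=ctrl.get_obs()["tool_pos"]; a=tcp(0,.245)
plan([((p[0],p[1],.36),(180,0,2.6),9),((.505,.181,.36),(180,0,1.6),22),(*a,3)],.5)
```

```text
t 18.4 [ 0.506  -0.3656  0.0618] [-180.      0.      2.82] F [ 0.8 -0.4 -1.3] op 0.0098 gf 30.0
0.5,0,0,-3.31,0,0,0,
0.5,0,0,-3.32,0,0,0.001,
0.5,0,0,-3.31,0,0,0,
0.5,0,0,-3.31,0,0,0.001,
0.5,0,0,-3.31,0,0,0,
0.5,0,0,-3.32,0,0,0.001,
0.5,0,0,-3.31,0,0,0,
0.5,0,0,-3.31,0,0,0,
0.5,0,0,-3.32,0,0,0.001,
--
0.5,0.11,-2.48,0,0,0,0.001,
0.5,0.1,-2.48,0,0,0,0.001,
0.5,0.11,-2.49,0,0,0,0,
0.5,0.1,-2.48,0,0,0,0.001,
0.5,0.1,-2.48,0,0,0,0.001,
0.5,0.1,-2.48,0,0,0,0.001,
0.5,0.09,-2.49,0,0,0,0,
0.5,0.1,-2.48,0,0,0,0.001,
0.5,0.09,-2.48,0,0,0,0.001,
0.5,0.09,-2.48,0,0,0,0.001,
0.5,0.09,-2.49,0,0,0,0.001,
0.5,0.09,-2.48,0,0,0,0,
0.5,0.08,-2.48,0,0,0,0.001,
0.5,0.08,-2.49,0,0,0,0.001,
0.5,0.08,-2.48,0,0,0,0.001,
0.5,0.08,-2.48,0,0,0,0.001,
0.5,0.08,-2.49,0.01,0,0,0,
0.5,0.07,-2.48,0,0,0,0.001,
0.5,0.08,-2.48,0,0,0,0.001,
0.5,0.07,-2.49,0,0,0,0.001,
0.5,0.07,-2.48,0,0,0,0,
0.5,0.06,-2.48,0,0,0,0.001,
--
0.5,0.01,0,2.17,0,0,0,
0.5,0,0,2.16,0,0,0,
0.5,0.01,0,2.17,0,0,0,
--
```

>>> {"api": "move_arm", "payload": {"moves": [0.5, 0, 0, -1.5, 0, 0, 0, 0.5, 0, 0, -2.5, 0, 0, 0, 0.5, 0, 0, -3.5, 0, 0, 0, 0.5, 0, 0, -4.5, 0, 0, 0, 0.5, 0, 0, -4.8, 0, 0, 0, 0.5, 0, 0, -4.5, 0, 0, 0, 0.5, 0, 0, -3.5, 0, 0, 0, 0.5, 0, 0, -3, 0, 0, 0.003]}}

```text
clock: 19.2
tool_pos: [0.5058, -0.3655, 0.3422]
orientation: [180.0, -0.1, 2.6]
force: [0.8, -0.6, -2.6]
opening: 0.0101
gripper_force: 30.0
```

>>> {"api": "move_arm", "payload": {"moves": [0.5, 0, -0.5, -1.2, 0, 0, 0, 0.5, 0.1, -1, -0.8, 0, 0, 0.001, 0.5, 0.1, -1.5, 0, 0, 0, 0.001, 0.5, 0.1, -2, 0, 0, 0, 0.001, 0.5, 0.1, -2.5, 0, 0, 0, 0.001, 0.5, 0.1, -2.5, 0, 0, 0, 0.001, 0.5, 0.1, -2.5, 0, 0, 0, 0.001, 0.5, 0.1, -2.5, 0, 0, 0, 0.001]}}

```text
clock: 20.0
tool_pos: [0.5056, -0.2131, 0.3577]
orientation: [-179.9, 0.2, 2.3]
force: [-0.3, 0.3, -1.5]
opening: 0.0099
gripper_force: 30.0
```

>>> {"api": "move_arm", "payload": {"moves": [0.5, 0.1, -2.5, 0, 0, 0, 0.001, 0.5, 0.1, -2.5, 0, 0, 0, 0.001, 0.5, 0.1, -2.5, 0, 0, 0, 0.001, 0.5, 0.1, -2.5, 0, 0, 0, 0.001, 0.5, 0.1, -2.5, 0, 0, 0, 0.001, 0.5, 0.1, -2.5, 0, 0, 0, 0.001, 0.5, 0.1, -2.5, 0, 0, 0, 0.001, 0.5, 0.1, -2.5, 0, 0, 0, 0.001]}}

```text
clock: 20.8
tool_pos: [0.506, -0.0134, 0.3578]
orientation: [180.0, 0.2, 1.8]
force: [1.0, 0.3, -2.1]
opening: 0.0102
gripper_force: 30.0
```

>>> {"api": "move_arm", "payload": {"moves": [0.5, 0.1, -2.5, 0, 0, 0, 0.001, 0.5, 0.1, -2.5, 0, 0, 0, 0, 0.5, 0.1, -2.5, 0, 0, 0, 0, 0.5, 0, -2.5, 0, 0, 0, 0, 0.5, 0, -2, 0, 0, 0, 0, 0.5, 0, -1, 0, 0, 0, 0, 0.5, 0, 0, 0, 0, 0, 0]}}

```text
clock: 21.5
tool_pos: [0.5054, 0.1161, 0.3583]
orientation: [179.9, 0.1, 1.9]
force: [-0.2, 0.7, -2.2]
opening: 0.0097
gripper_force: 30.0
```

Run:
```python
from pour import *
plan([(*tcp(0,.245),6)],.5)
```

```text
t 21.5 [0.5054 0.1161 0.3583] [1.7995e+02 1.3000e-01 1.8500e+00] F [-0.2  0.7 -2.2] op 0.0097 gf 30.0
0.5,0.03,-1.08,1.05,0,0,0.001,
0.5,0.04,-1.08,1.06,0,0.001,0,
0.5,0.03,-1.08,1.05,0,0,0.001,
0.5,0.03,-1.09,1.06,0.001,0.001,0.001,
0.5,0.02,-1.08,1.05,0,0,0.001,
0.5,0.03,-1.08,1.06,0,0,0,
--
```

>>> {"api": "move_arm", "payload": {"moves": [0.5, 0.03, -1, 0, 0, 0, 0.001, 0.5, 0.04, -1.7, 0, 0, 0, 0.001, 0.5, 0.03, -1.8, 1, 0, 0.001, 0.001, 0.5, 0.03, -1.2, 1.6, 0, 0.001, 0.001, 0.5, 0.03, -0.8, 1.6, 0, 0, 0, 0.5, 0, 0, 1.4, 0, 0, 0, 0.5, 0, 0, 0.8, 0, 0, 0, 0.5, 0, 0, 0, 0, 0, 0]}}

```text
clock: 22.3
tool_pos: [0.5058, 0.1798, 0.2947]
orientation: [179.9, -0.0, 1.5]
force: [-0.3, -0.7, -1.2]
opening: 0.0097
gripper_force: 30.0
```

Run:
```python
from pour import *
plan([(*tcp(0,.245),1)],.5)
snap("wrist")
z=np.load("wrist.npz"); cv2.imwrite("pics/w5.png",cv2.cvtColor(z["p"],cv2.COLOR_RGB2BGR)[:330])
```

```text
t 22.3 [0.5058 0.1798 0.2947] [ 1.7993e+02 -2.0000e-02  1.4900e+00] F [-0.3 -0.7 -1.2] op 0.0097 gf 30.0
0.5,-0.06,-0.12,-0.03,0.001,0,-0.002,
--
```

View pics/w5.png

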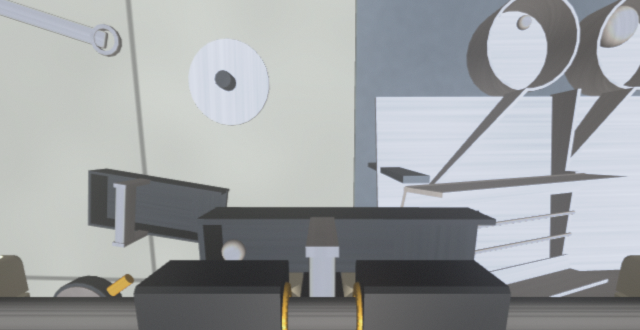

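>>> {"api": "move_arm", "payload": {"moves": [0.5, -0.06, 0.07, -0.14, 0.029, 0, 0, 0.5, 0, 0.14, -0.13, 0.029, 0, 0, 0.5, 0, 0.15, -0.14, 0.029, 0, 0, 0.5, 0, 0.16, -0.14, 0.029, 0, 0, 0.5, 0, 0.15, -0.14, 0.029, 0, 0, 0.5, 0, 0.14, -0.15, 0.03, 0, 0]}}

```text
clock: 22.95
tool_pos: [0.506, 0.1707, 0.304]
orientation: [-169.8, -0.2, 1.5]
force: [0.5, 0.2, -1.4]
opening: 0.0097
gripper_force: 30.0
```

>>> {"api": "move_arm", "payload": {"moves": [0.5, 0, 0.15, -0.06, 0.022, 0, 0, 0.5, 0, 0.14, -0.06, 0.022, 0, 0, 0.5, 0, 0.15, -0.07, 0.022, 0, 0, 0.5, 0, 0.14, -0.06, 0.022, 0, 0, 0.5, 0, 0.14, -0.08, 0.022, 0, 0, 0.5, 0, 0.14, -0.07, 0.022, 0, 0, 0.5, 0, 0.14, -0.08, 0.022, 0, 0, 0.5, 0, 0.14, -0.08, 0.022, 0, 0]}}

```text
clock: 23.75
tool_pos: [0.5063, 0.1585, 0.3063]
orientation: [-159.8, -0.1, 1.5]
force: [-0.1, 0.2, -1.3]
opening: 0.0098
gripper_force: 30.0
```

>>> {"api": "move_arm", "payload": {"moves": [0.5, 0, 0.13, -0.1, 0.019, 0, 0, 0.5, 0, 0.13, -0.11, 0.019, 0, 0, 0.5, 0, 0.13, -0.1, 0.019, 0, 0, 0.5, 0, 0.13, -0.11, 0.019, 0, 0, 0.5, 0, 0.12, -0.12, 0.019, 0, 0, 0.5, 0, 0.12, -0.11, 0.019, 0, 0, 0.5, 0, 0.12, -0.12, 0.019, 0, 0, 0.5, 0, 0.12, -0.11, 0.019, 0, 0]}}

```text
clock: 24.55
tool_pos: [0.5066, 0.1458, 0.3103]
orientation: [-151.1, -0.1, 1.5]
force: [0.4, -0.1, -3.2]
opening: 0.0095
gripper_force: 30.0
```

>>> {"api": "move_arm", "payload": {"moves": [0.5, 0, 0.11, -0.13, 0.019, 0, 0, 0.5, 0, 0.11, -0.12, 0.019, 0, 0, 0.5, 0, 0, 0, 0, 0, 0, 0.5, 0, 0, 0, 0, 0, 0, 0.5, 0, 0, 0, 0, 0, 0, 0.5, 0, 0, 0, 0, 0, 0, 0.5, 0, 0, 0, 0, 0, 0, 0.5, 0, 0, 0, 0, 0, 0]}}

```text
clock: 25.35
tool_pos: [0.5066, 0.143, 0.3114]
orientation: [-149.0, -0.1, 1.5]
force: [-0.4, -0.3, -2.0]
opening: 0.0097
gripper_force: 30.0
```

>>> {"api": "move_arm", "payload": {"moves": [0.5, 0, 0, 0, 0, 0, 0, 0.5, 0, 0, 0, 0, 0, 0, 0.5, 0, 0, 0, 0, 0, 0, 0.5, 0, 0, 0, 0, 0, 0, 0.5, 0, 0, 0, 0, 0, 0, 0.5, 0, 0, 0, 0, 0, 0, 0.5, 0, 0, 0, 0, 0, 0, 0.5, 0, 0, 0, 0, 0, 0]}}

```text
clock: 26.15
tool_pos: [0.5066, 0.1428, 0.3113]
orientation: [-149.0, -0.1, 1.5]
force: [0.2, -0.2, -1.1]
opening: 0.0097
gripper_force: 30.0
```

Run:
```python
from pour import *
plan([(*tcp(0,.29,lip=lip+[0,.01]),6),((.506,.18,.36),(180,0,1.6),2)],.5)
```

```text
t 26.1 [0.5066 0.1428 0.3113] [-1.4901e+02 -1.2000e-01  1.5000e+00] F [ 0.2 -0.2 -1.1] op 0.0097 gf 30.0
0.5,0,-0.94,0,-0.09,0,0,
0.5,-0.01,-0.93,-0.08,-0.09,-0.001,0,
0.5,0,-0.92,-0.16,-0.09,0,-0.001,
0.5,0,-0.9,-0.25,-0.091,-0.001,0,
0.5,0,-0.88,-0.32,-0.09,0,0,
0.5,0,-0.84,-0.41,-0.09,-0.001,0,
--
0.5,0.02,0.55,-1,0,0,0,
0.5,0.03,0.55,-1,0,0,0,
--
```

Level, rise, and look at the pots before returning the pan.

>>> {"api": "move_arm", "payload": {"moves": [0.5, 0, -0.94, 0, -0.09, 0, 0, 0.5, 0, -0.93, -0.08, -0.09, 0, 0, 0.5, 0, -0.92, -0.16, -0.09, 0, 0, 0.5, 0, -0.9, -0.25, -0.091, 0, 0, 0.5, 0, -0.88, -0.32, -0.09, 0, 0, 0.5, 0, -0.84, -0.41, -0.09, -0.001, 0, 0.5, 0.02, 0.6, -1, 0, 0, 0, 0.5, 0.03, 0.6, -1, 0, 0, 0]}}

```text
clock: 26.95
tool_pos: [0.5056, 0.1798, 0.3599]
orientation: [-180.0, 0.0, 1.6]
force: [0.5, -0.4, -2.1]
opening: 0.0097
gripper_force: 30.0
```

>>> {"api": "move_arm", "payload": {"moves": [0.5, 0, 2, 0, 0, 0, 0, 0.5, 0, 3, 0, 0, 0, 0, 0.5, 0, 4, 0, 0, 0, 0, 0.5, 0, 4.5, 0, 0, 0, 0, 0.5, 0, 4, 0, 0, 0, 0, 0.5, 0, 3, 0, 0, 0, 0, 0.5, 0, 2.5, 0, 0, 0, 0]}}

```text
clock: 27.65
tool_pos: [0.5116, -0.0538, 0.3612]
orientation: [-179.9, -0.2, 1.3]
force: [-0.2, 1.0, -2.3]
opening: 0.0099
gripper_force: 30.0
```

Run:
```python
from pour import *
p,d,c=snap("wrist"); a=cv2.cvtColor(p,cv2.COLOR_RGB2BGR)[:330]
p,d,c=snap("top"); b=cv2.resize(cv2.cvtColor(p,cv2.COLOR_RGB2BGR)[180:300,240:400],(640,270+90))
cv2.imwrite("pics/w6.png",np.vstack([a,b])[:600])
plan([((.506,-.366,.36),(180,0,2.8),11),((.506,-.366,.085),(180,0,2.8),8)],.5)
```

```text
t 27.8 [ 0.5116 -0.0545  0.361 ] [-1.7994e+02 -1.5000e-01  1.2400e+00] F [ 0.8  0.3 -2.2] op 0.0098 gf 30.0
0.5,-0.11,2.83,0.01,0,0,-0.002,
0.5,-0.12,2.83,0,0,0,-0.003,
0.5,-0.13,2.83,0.01,0,-0.001,-0.002,
0.5,-0.13,2.83,0,0,0,-0.003,
0.5,-0.14,2.83,0.01,0,0,-0.002,
0.5,-0.14,2.83,0.01,-0.001,0,-0.003,
0.5,-0.16,2.82,0,0,-0.001,-0.002,
0.5,-0.16,2.83,0.01,0,0,-0.003,
0.5,-0.17,2.83,0.01,0,0,-0.002,
0.5,-0.17,2.83,0.01,0,0,-0.003,
0.5,-0.18,2.82,0.01,0,-0.001,-0.002,
--
0.5,0,0,3.44,0,0,0,
0.5,0,0,3.44,0,0,0,
0.5,0,0,3.43,0,0,0,
0.5,0,0,3.44,0,0,0,
0.5,0,0,3.44,0,0,0,
0.5,0,0,3.44,0,0,0,
0.5,0,0,3.43,0,0,0,
0.5,0.01,0,3.44,0,0,0,
--
```

View pics/w6.png

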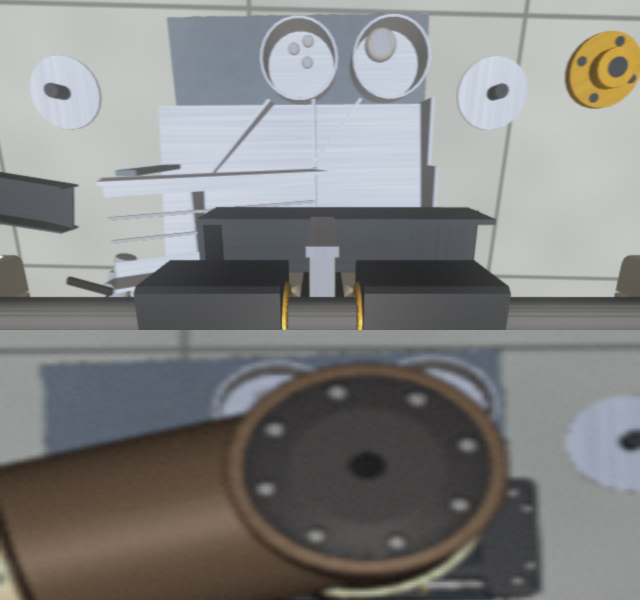

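>>> {"api": "move_arm", "payload": {"moves": [0.5, -0.11, 2.83, 0, 0, 0, -0.002, 0.5, -0.12, 3.5, 0, 0, 0, -0.003, 0.5, -0.13, 4, 0, 0, 0, -0.003, 0.5, -0.14, 4, 0, 0, 0, -0.003, 0.5, -0.14, 4, 0, 0, 0, -0.003, 0.5, -0.16, 4, 0, 0, 0, -0.003, 0.5, -0.18, 4, 0, 0, 0, -0.003, 0.5, -0.2, 2.8, 0, 0, 0, -0.003]}}

```text
clock: 28.55
tool_pos: [0.51, -0.3453, 0.3605]
orientation: [-180.0, -0.1, 2.7]
force: [0.8, 0.2, -2.6]
opening: 0.0097
gripper_force: 30.0
```

>>> {"api": "move_arm", "payload": {"moves": [0.5, -0.35, 2, 2, 0, 0, -0.004, 0.5, 0, 0, 3.5, 0, 0, 0, 0.5, 0, 0, 4.5, 0, 0, 0, 0.5, 0, 0, 4.5, 0, 0, 0, 0.5, 0, 0, 4.5, 0, 0, 0, 0.5, 0, 0, 4.5, 0, 0, 0, 0.5, 0, 0, 3, 0, 0, 0, 0.5, 0, 0, 0, 0, 0, 0]}}

```text
clock: 29.35
tool_pos: [0.5055, -0.3619, 0.091]
orientation: [-179.8, 0.3, 2.9]
force: [-0.5, 0.3, -2.5]
opening: 0.0097
gripper_force: 30.0
```

Run:
```python
from pour import *
plan([((.506,-.366,.0625),(180,0,2.8),6)],.5)
```

```text
t 29.4 [ 0.5055 -0.3619  0.091 ] [-179.77    0.29    2.92] F [-0.5  0.3 -2.5] op 0.0097 gf 30.0
0.5,0.01,0.07,0.47,-0.001,0.001,0,
0.5,0,0.07,0.48,0,0.001,0.001,
0.5,0.01,0.07,0.47,-0.001,0.001,0,
0.5,0.01,0.07,0.48,-0.001,0,0,
0.5,0,0.07,0.47,0,0.001,0.001,
0.5,0.01,0.07,0.47,-0.001,0.001,0,
--
```

>>> {"api": "move_arm", "payload": {"moves": [0.5, 0.01, 0.05, 0.47, 0, 0.001, 0, 0.5, 0, 0.05, 0.48, 0, 0.001, 0, 0.5, 0.01, 0.05, 0.47, -0.001, 0.001, 0, 0.5, 0, 0, 0.48, -0.001, 0, 0, 0.5, 0, 0, 0.47, 0, 0.001, 0, 0.5, 0, 0, 0.47, -0.001, 0.001, 0, 0.5, 0, 0, 0, 0, 0, 0]}}

```text
clock: 30.05
tool_pos: [0.5085, -0.3638, 0.0659]
orientation: [179.9, -0.3, 3.0]
force: [-0.8, 0.2, -1.9]
opening: 0.0096
gripper_force: 30.0
```

>>> {"api": "move_arm", "payload": {"moves": [6, 0, 0, 0, 0, 0, 0, 6, 0, 0, 0, 0, 0, 0, 6, 0, 0, 0, 0, 0, 0, 6, 0, 0, 0, 0, 0, 0, 6, 0, 0, 0, 0, 0, 0, 6, 0, 0, 0, 0, 0, 0, 6, 0, 0, -2, 0, 0, 0, 6, 0, 0, -4, 0, 0, 0]}}

```text
clock: 30.85
tool_pos: [0.5065, -0.363, 0.1241]
orientation: [180.0, -0.0, 3.0]
force: [1.2, -0.1, 1.0]
opening: 0.0593
gripper_force: 0.0
```

Run:
```python
from pour import *
plan([((.506,-.362,.22),(180,0,2.8),2),((.585,-.274,.22),(180,0,1.6),4)],6)
```

```text
t 30.9 [ 0.5065 -0.363   0.1241] [ 1.80e+02 -1.00e-02  3.02e+00] F [ 1.2 -0.1  1. ] op 0.0593 gf 0.0
6,-0.02,-0.05,-4.8,0,0,0.002,
6,-0.03,-0.06,-4.79,0,0,0.002,
--
6,2.08,-2.1,0,0,0,0.005,
6,2.07,-2.11,0,0,0,0.005,
6,2.06,-2.12,0,0,0,0.006,
6,2.05,-2.13,0,0,0,0.005,
--
```

>>> {"api": "move_arm", "payload": {"moves": [6, 0, -0.05, -4.8, 0, 0, 0.002, 6, -0.03, -0.06, -4.79, 0, 0, 0.002, 6, 2.08, -2.1, 0, 0, 0, 0.005, 6, 2.07, -2.11, 0, 0, 0, 0.005, 6, 2.06, -2.12, 0, 0, 0, 0.005, 6, 2.05, -2.13, 0, 0, 0, 0.005, 6, 0, 0, 0, 0, 0, 0, 6, 0, 0, 0, 0, 0, 0]}}

```text
clock: 31.65
tool_pos: [0.5868, -0.2741, 0.2225]
orientation: [179.8, -0.3, 1.8]
force: [-0.4, 0.4, -0.9]
opening: 0.0602
gripper_force: 0.0
```

Run:
```python
from pour import *
plan([],6)
p,d,c=snap("wrist"); W=cloud(d,c);H=W[...,2]; a=cv2.cvtColor(p,cv2.COLOR_RGB2BGR)[:300]
def fit(q):
    A=np.c_[2*q[:,:2],np.ones(len(q))]; s=np.linalg.lstsq(A,(q[:,:2]**2).sum(1),rcond=None)[0]; return s[:2].round(4),np.sqrt(s[2]+s[0]**2+s[1]**2).round(4)
near=np.hypot(W[...,0]-.652,W[...,1]+.274)<.07
k=W[near&(H>.028)&(H<.045)]; print("knob",len(k),k.min(0).round(3),k.max(0).round(3),np.median(k,0).round(4))
m=(near&(H>.004)&(H<.05)).astype(np.uint8)
ct=max(cv2.findContours(m,cv2.RETR_EXTERNAL,cv2.CHAIN_APPROX_NONE)[0],key=cv2.contourArea)[:,0]
print("flange",fit(np.array([ray(u,v,.01,c) for u,v in ct])))
gray=cv2.cvtColor(p,cv2.COLOR_RGB2GRAY); dk=(near&(gray<90)).astype(np.uint8)
ct=max(cv2.findContours(dk,cv2.RETR_EXTERNAL,cv2.CHAIN_APPROX_NONE)[0],key=cv2.contourArea)[:,0]; print("dark px",cv2.boundingRect(ct))
p,d,c=snap("top"); b=cv2.resize(cv2.cvtColor(p,cv2.COLOR_RGB2BGR)[180:300,130:480],(640,220))
cv2.imwrite("pics/w7.png",np.vstack([a,b]))
W=cloud(d,c)
```

```text
t 31.6 [ 0.5868 -0.2741  0.2225] [179.84  -0.33   1.75] F [-0.4  0.4 -0.9] op 0.0602 gf 0.0
knob 293 [ 0.641 -0.281  0.033] [ 0.658 -0.263  0.039] [ 0.6495 -0.2718  0.0355]
flange (array([ 0.6494, -0.2719]), np.float64(0.0447))
dark px (0, 260, 640, 220)
```

View pics/w7.png

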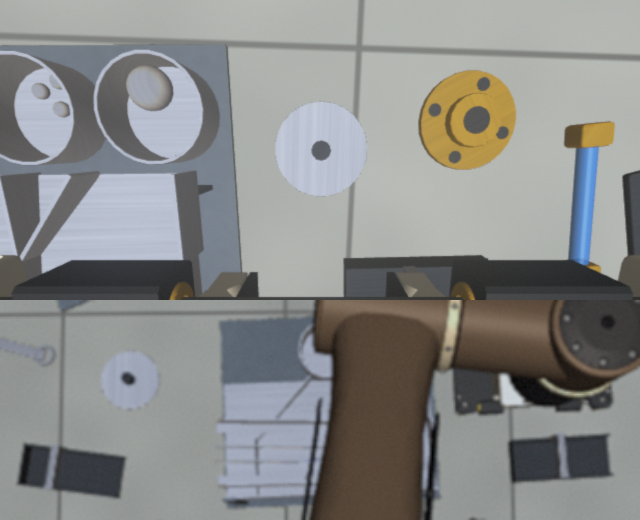

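```bash
cat >> h.py <<'E'
def fit(q):
    A=np.c_[2*q[:,:2],np.ones(len(q))]; s=np.linalg.lstsq(A,(q[:,:2]**2).sum(1),rcond=None)[0]; return s[:2].round(4),np.sqrt(s[2]+s[0]**2+s[1]**2).round(4),len(q)
def pot(W,c0):
    c=np.array(c0,float)
    for _ in range(4):
        r=np.hypot(W[...,0]-c[0],W[...,1]-c[1]); f=fit(W[(abs(W[...,2]-.06)<.005)&(abs(r-.0435)<.006)]); c=f[0]
    return f
E
python3 - <<'E'
from h import *
z=np.load("wrist.npz"); W=cloud(z["d"],(float(z["f"]),float(z["cx"]),float(z["cy"]),z["T"]))
print("L",pot(W,(.678,-.129)))
plan([((.6495,-.2718,.06),(180,0,1.6),4),((.6495,-.2718,.021),(180,0,1.6),4)],6)
E
```

```text
L (array([ 0.6785, -0.1293]), np.float64(0.0431), 1751)
t 31.8 [ 0.5862 -0.275   0.2227] [179.84  -0.34   1.67] F [-0.6 -0.3  0.1] op 0.0600 gf 0.0
6,1.56,-0.04,4.08,0.001,-0.001,0,
6,1.57,-0.05,4.07,0,-0.002,0.001,
6,1.57,-0.04,4.08,0.001,-0.001,0,
6,1.57,-0.04,4.07,0.001,-0.002,0,
--
6,0,0,0.97,0,0,0,
6,0,0,0.98,0,0,0,
6,0,0,0.97,0,0,0,
6,0.01,0,0.98,0,0,0,
--
```

>>> {"api": "move_arm", "payload": {"moves": [6, 1.56, -0.04, 4.08, 0.001, -0.001, 0, 6, 1.57, -0.05, 4.07, 0, -0.002, 0, 6, 1.57, -0.04, 4.08, 0.001, -0.001, 0, 6, 1.57, -0.04, 4.07, 0.001, -0.002, 0, 6, 0, 0, 0.5, 0, 0, 0, 6, 0, 0, 0, 0, 0, 0, 6, 0, 0, 0, 0, 0, 0]}}

```text
clock: 32.45
tool_pos: [0.6503, -0.2723, 0.057]
orientation: [180.0, -0.1, 1.7]
force: [-0.3, -0.4, 1.2]
opening: 0.0601
gripper_force: 0.0
```

Run:
```python
from h import *
plan([((.6495,-.2718,.021),(180,0,1.6),4)],6)
```

```text
t 32.5 [ 0.6503 -0.2723  0.057 ] [ 1.7996e+02 -1.2000e-01  1.6500e+00] F [-0.3 -0.4  1.2] op 0.0601 gf 0.0
6,-0.02,-0.01,0.9,0,-0.001,0,
6,-0.02,-0.02,0.9,0,0,0,
6,-0.02,-0.01,0.9,0.001,-0.001,0.001,
6,-0.02,-0.01,0.9,0,0,0,
--
```

>>> {"api": "move_arm", "payload": {"moves": [6, -0.02, -0.01, 0.9, 0, -0.001, 0, 6, -0.02, -0.02, 0.9, 0, 0, 0, 6, -0.02, -0.01, 0.9, 0, -0.001, 0, 6, -0.02, -0.01, 0.9, 0, 0, 0, 6, 0, 0, 0, 0, 0, 0, 6, 0, 0, 0, 0, 0, 0, 1, 0, 0, 0, 0, 0, 0, 1, 0, 0, 0, 0, 0, 0]}}

```text
clock: 33.25
tool_pos: [0.649, -0.2708, 0.0188]
orientation: [-180.0, 0.1, 1.7]
force: [0.3, 1.5, 0.2]
opening: 0.0491
gripper_force: 0.0
```

>>> {"api": "move_arm", "payload": {"moves": [1, 0, 0, 0, 0, 0, 0, 1, 0, 0, 0, 0, 0, 0, 1, 0, 0, 0, 0, 0, 0, 1, 0, 0, 0, 0, 0, 0, 1, 0, 0, 0, 0, 0, 0, 1, 0, 0, 0, 0, 0, 0]}}

```text
clock: 33.85
tool_pos: [0.6491, -0.271, 0.0191]
orientation: [-180.0, 0.1, 1.7]
force: [0.4, 1.0, 0.1]
opening: 0.0176
gripper_force: 30.0
```

Run:
```python
from h import *
o=ctrl.get_obs();p=o["tool_pos"]
plan([((p[0],p[1],.14),(180,0,1.6),5),((.6785,-.1293,.14),(180,0,1.6),6)],1)
```

```text
t 33.9 [ 0.6491 -0.271   0.0191] [-1.80e+02  1.00e-01  1.68e+00] F [0.4 1.  0.1] op 0.0176 gf 30.0
1,0,0,-2.42,0,0,0,
1,-0.01,0,-2.42,0,0.001,0.001,
1,0,0,-2.41,0,0,0,
1,0,0,-2.42,0,0,0,
1,0,0,-2.42,0,0.001,0,
--
1,0.56,-2.35,0,0,0,0,
1,0.55,-2.34,0,0,0,0,
1,0.56,-2.35,0,0,0,0,
1,0.55,-2.35,0,0,0,0,
1,0.56,-2.34,0,0,0,0,
1,0.55,-2.35,0,0,0,0,
--
```

>>> {"api": "move_arm", "payload": {"moves": [1, 0, 0, -1.2, 0, 0, 0, 1, 0, 0, -2.6, 0, 0, 0, 1, 0, 0, -3.1, 0, 0, 0, 1, 0, 0, -3.1, 0, 0, 0, 1, 0, 0, -2.1, 0, 0, 0]}}

```text
clock: 34.35
tool_pos: [0.6501, -0.2712, 0.1437]
orientation: [180.0, -0.1, 1.7]
force: [0.3, -0.6, -1.3]
opening: 0.0173
gripper_force: 30.0
```

>>> {"api": "move_arm", "payload": {"moves": [1, 0.3, -1.2, 0, 0, 0, 0, 1, 0.55, -2.34, 0, 0, 0, 0, 1, 0.56, -2.35, 0, 0, 0, 0, 1, 0.55, -2.35, 0, 0, 0, 0, 1, 0.56, -2.34, 0, 0, 0, 0, 1, 0.55, -2.35, 0, 0, 0, 0, 1, 0.26, -1.15, 0, 0, 0, 0, 1, 0, 0, 0, 0, 0, 0]}}

```text
clock: 35.15
tool_pos: [0.6786, -0.1273, 0.1398]
orientation: [-180.0, 0.1, 1.8]
force: [-0.3, -1.0, -1.2]
opening: 0.0172
gripper_force: 30.0
```

Run:
```python
from h import *
plan([((.6783,-.1291,.082),(180,0,1.6),5)],1)
p,d,c=snap("wrist","w8"); W=cloud(d,c); H=W[...,2]; print("S",pot(W,(.6745,-.0225)))
```

```text
t 35.1 [ 0.6786 -0.1273  0.1398] [-1.7998e+02  1.3000e-01  1.7900e+00] F [-0.3 -1.  -1.2] op 0.0172 gf 30.0
1,0,0.04,1.16,0,0,0.001,
1,-0.01,0.03,1.15,0,0.001,0,
1,0,0.04,1.16,0,0,0.001,
1,-0.01,0.04,1.15,0,0.001,0.001,
1,0,0.03,1.16,0,0,0,
--
S (array([ 0.6751, -0.0223]), np.float64(0.0431), 1674)
```

View pics/w8.png

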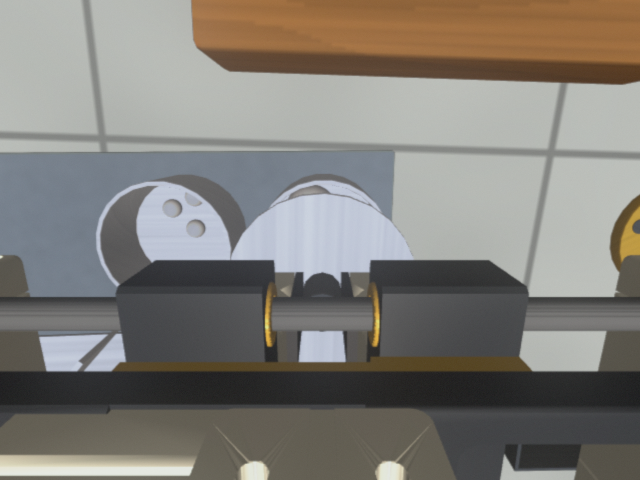

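>>> {"api": "move_arm", "payload": {"moves": [1, 0, 0.04, 1.16, 0, 0, 0.001, 1, -0.01, 0.03, 1.15, 0, 0.001, 0, 1, 0, 0.04, 1.16, 0, 0, 0.001, 1, -0.01, 0.04, 1.15, 0, 0.001, 0.001, 1, 0, 0.03, 1.0, 0, 0, 0, 1, 0, 0, 0, 0, 0, 0, 1, 0, 0, 0, 0, 0, 0]}}

```text
clock: 35.9
tool_pos: [0.6783, -0.1312, 0.0835]
orientation: [180.0, 0.0, 1.5]
force: [0.2, 0.6, -0.4]
opening: 0.0172
gripper_force: 30.0
```

Run:
```python
from h import *
plan([((.6783,-.1291,.0728),(180,0,1.6),4)],1)
```

```text
t 35.9 [ 0.6783 -0.1312  0.0835] [1.7999e+02 2.0000e-02 1.5000e+00] F [ 0.2  0.6 -0.4] op 0.0172 gf 30.0
1,0,-0.05,0.27,0,0,0,
1,0,-0.06,0.26,0,0,-0.001,
1,0.01,-0.05,0.27,0,0,0,
1,0,-0.05,0.27,0,0,-0.001,
--
```

>>> {"api": "move_arm", "payload": {"moves": [1, 0, -0.2, 0, 0, 0, 0, 1, 0, 0, 0, 0, 0, 0, 1, 0, 0, 0.27, 0, 0, 0, 1, 0, 0, 0.27, 0, 0, 0, 1, 0, 0, 0.27, 0, 0, 0, 1, 0, 0, 0.27, 0, 0, 0, 1, 0, 0, 0, 0, 0, 0, 1, 0, 0, 0, 0, 0, 0]}}

```text
clock: 36.7
tool_pos: [0.6782, -0.129, 0.0731]
orientation: [180.0, -0.0, 1.5]
force: [-0.4, 0.9, 0.5]
opening: 0.0172
gripper_force: 30.0
```

>>> {"api": "move_arm", "payload": {"moves": [4, 0, 0, 0, 0, 0, 0, 4, 0, 0, 0, 0, 0, 0, 4, 0, 0, 0, 0, 0, 0, 4, 0, 0, 0, 0, 0, 0, 4, 0, 0, -1, 0, 0, 0, 4, 0, 0, -3, 0, 0, 0, 4, 0, 0, -5, 0, 0, 0, 4, 0, 0, -5, 0, 0, 0]}}

```text
clock: 37.5
tool_pos: [0.6777, -0.1292, 0.2148]
orientation: [180.0, 0.1, 1.5]
force: [1.1, -0.2, 0.8]
opening: 0.0399
gripper_force: 0.0
```

Run:
```python
from h import *
plan([((.605,-.08,.27),(180,0,1.6),4),((.585,.285,.24),(180,0,-5),9)],6)
```

```text
t 37.5 [ 0.6777 -0.1292  0.2148] [1.7999e+02 5.0000e-02 1.5100e+00] F [ 1.1 -0.2  0.8] op 0.0399 gf 0.0
6,-1.79,-1.28,-1.38,0,0,0,
6,-1.78,-1.27,-1.37,0,0,-0.001,
6,-1.79,-1.28,-1.38,0,0.001,0,
6,-1.78,-1.28,-1.38,0,0,-0.001,
--
6,-0.11,-4.06,0.33,0,0,0.013,
6,-0.16,-4.06,0.33,0,0,0.013,
6,-0.21,-4.05,0.34,0,0,0.013,
6,-0.27,-4.06,0.33,0,0,0.012,
6,-0.31,-4.05,0.33,0,0,0.013,
6,-0.37,-4.04,0.33,0,0,0.013,
6,-0.42,-4.04,0.33,0,0,0.013,
6,-0.47,-4.03,0.34,0,0,0.013,
6,-0.52,-4.03,0.33,0,0,0.013,
--
```

>>> {"api": "move_arm", "payload": {"moves": [6, -1.79, -1.28, -1.38, 0, 0, 0, 6, -1.78, -1.27, -1.37, 0, 0, 0, 6, -1.79, -1.28, -1.38, 0, 0, 0, 6, -1.78, -1.28, -1.38, 0, 0, -0.001, 6, 0, 0, 0, 0, 0, 0, 6, 0, 0, 0, 0, 0, 0]}}

```text
clock: 38.1
tool_pos: [0.6056, -0.0796, 0.2695]
orientation: [-180.0, -0.1, 1.6]
force: [0.7, 0.2, 0.2]
opening: 0.0599
gripper_force: 0.0
```

```bash
cat >> h.py <<'E'
def cover(W,c0,z0):
    """plane and circle of flange top at z0 (+knob)"""
    r=np.hypot(W[...,0]-c0[0],W[...,1]-c0[1]); H=W[...,2]
    q=W[(r<.043)&(r>.014)&(abs(H-z0)<.008)]; A=np.c_[q[:,:2]-c0,np.ones(len(q))]; s=np.linalg.lstsq(A,q[:,2],rcond=None)[0]
    k=W[(r<.03)&(H>z0+.019)&(H<z0+.032)]
    print("flange z %.4f tilt %.4f n %d"%(s[2],np.hypot(s[0],s[1]),len(q)),"knob",((k.min(0)+k.max(0))/2).round(4),np.median(k,0).round(4))
E
python3 - <<'E'
from h import *
p,d,c=snap("wrist"); W=cloud(d,c)
cover(W,(.6783,-.1291),.064); print("S",pot(W,(.6751,-.0223)))
plan([],6)
E
```

```text
flange z 0.0638 tilt 0.0005 n 5861 knob [ 0.6784 -0.129   0.0873] [ 0.6783 -0.1286  0.0896]
S (array([ 0.6746, -0.0219]), np.float64(0.0431), 1028)
t 38.1 [ 0.6056 -0.0798  0.2685] [-1.7999e+02 -6.0000e-02  1.5700e+00] F [ 0.6 -0.2  0. ] op 0.0602 gf 0.0
```

>>> {"api": "move_arm", "payload": {"moves": [6, -0.11, -2.5, 0.33, 0, 0, 0.013, 6, -0.16, -4.06, 0.33, 0, 0, 0.013, 6, -0.21, -4.05, 0.34, 0, 0, 0.013, 6, -0.27, -4.06, 0.33, 0, 0, 0.012, 6, -0.31, -4.05, 0.33, 0, 0, 0.013, 6, -0.37, -4.04, 0.33, 0, 0, 0.013, 6, -0.42, -4.04, 0.33, 0, 0, 0.013, 6, -0.47, -4.03, 0.34, 0, 0, 0.013]}}

```text
clock: 38.95
tool_pos: [0.5886, 0.2303, 0.2403]
orientation: [179.9, 0.1, -4.4]
force: [0.6, -0.2, -0.2]
opening: 0.0602
gripper_force: 0.0
```

>>> {"api": "move_arm", "payload": {"moves": [6, -0.52, -4.03, 0.33, 0, 0, 0.013, 6, 0, -1.5, 0, 0, 0, 0, 6, 0, 0, 0, 0, 0, 0, 6, 0, 0, 0, 0, 0, 0]}}

```text
clock: 39.35
tool_pos: [0.5879, 0.284, 0.2373]
orientation: [179.9, 0.1, -5.1]
force: [-0.8, -0.1, -0.7]
opening: 0.0602
gripper_force: 0.0
```

Run:
```python
from h import *
plan([],6)
p,d,c=snap("wrist"); W=cloud(d,c); H=W[...,2]
near=np.hypot(W[...,0]-.643,W[...,1]-.285)<.1
k=W[near&(H>.030)&(H<.042)]; print("knob",len(k),k.min(0).round(4),k.max(0).round(4),np.median(k,0).round(4))
m=(near&(H>.004)&(H<.05)).astype(np.uint8)
ct=max(cv2.findContours(m,cv2.RETR_EXTERNAL,cv2.CHAIN_APPROX_NONE)[0],key=cv2.contourArea)[:,0]
print("flange",fit(np.array([ray(u,v,.01,c) for u,v in ct])))
```

```text
t 39.4 [0.5879 0.284  0.2373] [ 1.7993e+02  5.0000e-02 -5.0800e+00] F [-0.8 -0.1 -0.7] op 0.0602 gf 0.0
knob 266 [0.629  0.2794 0.0309] [0.6461 0.2962 0.038 ] [0.6373 0.2878 0.0356]
flange (array([0.6373, 0.2878]), np.float64(0.0446), 249)
```

Run:
```python
from h import *
plan([((.6373,.2878,.055),(180,0,1.6),6)],6)
```

```text
t 39.4 [0.5879 0.2835 0.2377] [ 1.7995e+02  3.0000e-02 -5.1200e+00] F [-1.2  0.6  0.1] op 0.0596 gf 0.0
6,0.82,-0.15,3.04,0,0,-0.02,
6,0.81,-0.13,3.05,0,0,-0.019,
6,0.82,-0.11,3.04,0,0,-0.02,
6,0.83,-0.1,3.05,0.001,0,-0.019,
6,0.82,-0.08,3.04,0,0.001,-0.02,
6,0.82,-0.07,3.05,0,0,-0.019,
--
```

>>> {"api": "move_arm", "payload": {"moves": [6, 0.82, -0.15, 3.04, 0, 0, -0.02, 6, 0.81, -0.13, 3.05, 0, 0, -0.019, 6, 0.82, -0.11, 3.04, 0, 0, -0.02, 6, 0.83, -0.1, 3.05, 0.001, 0, -0.019, 6, 0.82, -0.08, 3.04, 0, 0.001, -0.02, 6, 0.82, -0.07, 3.05, 0, 0, -0.019, 6, 0, 0, 0, 0, 0, 0, 6, 0, 0, 0, 0, 0, 0]}}

```text
clock: 40.2
tool_pos: [0.6375, 0.2876, 0.0557]
orientation: [-180.0, -0.0, 1.5]
force: [0.8, 0.0, 0.4]
opening: 0.0602
gripper_force: 0.0
```

Run:
```python
from h import *
plan([((.6373,.2878,.0205),(180,0,1.6),4)],6)
```

```text
t 40.2 [0.6375 0.2876 0.0557] [-1.80e+02 -3.00e-02  1.52e+00] F [0.8 0.  0.4] op 0.0602 gf 0.0
6,0,0,0.88,0,0,0,
6,-0.01,-0.01,0.88,0,0,-0.001,
6,0,0,0.88,0,0,0,
6,-0.01,-0.01,0.88,0,-0.001,0,
--
```

>>> {"api": "move_arm", "payload": {"moves": [6, 0, 0, 0.88, 0, 0, 0, 6, 0, 0, 0.88, 0, 0, 0, 6, 0, 0, 0.88, 0, 0, 0, 6, 0, 0, 0.85, 0, 0, 0, 6, 0, 0, 0, 0, 0, 0, 6, 0, 0, 0, 0, 0, 0, 1, 0, 0, 0, 0, 0, 0, 1, 0, 0, 0, 0, 0, 0]}}

```text
clock: 41.0
tool_pos: [0.6375, 0.2893, 0.0211]
orientation: [-179.9, -0.1, 1.6]
force: [-0.4, -0.1, 0.1]
opening: 0.0489
gripper_force: 0.0
```

>>> {"api": "move_arm", "payload": {"moves": [1, 0, 0, 0, 0, 0, 0, 1, 0, 0, 0, 0, 0, 0, 1, 0, 0, 0, 0, 0, 0, 1, 0, 0, 0, 0, 0, 0, 1, 0, 0, 0, 0, 0, 0, 1, 0, 0, 0, 0, 0, 0]}}

```text
clock: 41.6
tool_pos: [0.6372, 0.289, 0.0207]
orientation: [-179.9, -0.1, 1.6]
force: [-0.5, -0.4, 1.4]
opening: 0.0172
gripper_force: 30.0
```

Run:
```python
from h import *
p=ctrl.get_obs()["tool_pos"]
plan([((p[0],p[1],.14),(180,0,1.6),5),((.6749,-.0222,.14),(180,0,1.6),12)],1)
```

```text
t 41.6 [0.6372 0.289  0.0207] [-1.7994e+02 -7.0000e-02  1.6200e+00] F [-0.5 -0.4  1.4] op 0.0172 gf 30.0
1,0,0,-2.39,0,0,0,
1,0.01,0,-2.38,0,-0.001,0,
1,0,-0.01,-2.39,-0.001,0,0,
1,0,0,-2.38,0,0,0,
1,0,0,-2.39,0,0,0,
--
1,0.24,2.6,0,0,0,0,
1,0.24,2.6,0,0,0,0,
1,0.24,2.6,0,0,0,0,
1,0.24,2.61,0,0,0,0,
1,0.24,2.6,0,0,0,0,
1,0.24,2.6,0,0,0,0,
1,0.24,2.6,0,0,0,0,
1,0.24,2.6,0,0,0,0,
1,0.24,2.6,0,0,0,0,
1,0.25,2.61,0,0,0,0,
1,0.24,2.6,0.01,0,0,0,
1,0.24,2.6,0,0,0,0,
--
```

>>> {"api": "move_arm", "payload": {"moves": [1, 0, 0, -1.5, 0, 0, 0, 1, 0, 0, -3, 0, 0, 0, 1, 0, 0, -4, 0, 0, 0, 1, 0, 0, -4, 0, 0, 0, 1, 0, 0, -3.5, 0, 0, 0, 1, 0, 0, -2, 0, 0, 0, 1, 0.1, 1, 0, 0, 0, 0, 1, 0.2, 2, 0, 0, 0, 0]}}

```text
clock: 42.4
tool_pos: [0.6406, 0.2593, 0.2014]
orientation: [-179.9, -0.1, 1.7]
force: [0.4, -0.6, -1.5]
opening: 0.0173
gripper_force: 30.0
```

>>> {"api": "move_arm", "payload": {"moves": [1, 0.28, 3, 0, 0, 0, 0, 1, 0.32, 3.5, 0, 0, 0, 0, 1, 0.32, 3.5, 0, 0, 0, 0, 1, 0.32, 3.5, 0, 0, 0, 0, 1, 0.32, 3.5, 0, 0, 0, 0, 1, 0.32, 3.5, 0, 0, 0, 0, 1, 0.32, 3.5, 0, 0, 0, 0, 1, 0.25, 2.7, 0, 0, 0, 0]}}

```text
clock: 43.2
tool_pos: [0.6716, -0.0107, 0.199]
orientation: [-180.0, 0.1, 1.5]
force: [0.3, 0.7, -1.8]
opening: 0.0172
gripper_force: 30.0
```

>>> {"api": "move_arm", "payload": {"moves": [1, 0.14, 1.5, 0, 0, 0, 0, 1, 0, 0, 0, 0, 0, 0, 1, 0, 0, 0, 0, 0, 0]}}

```text
clock: 43.5
tool_pos: [0.6741, -0.0228, 0.1996]
orientation: [-179.9, 0.0, 1.6]
force: [-0.6, -0.1, -1.4]
opening: 0.0174
gripper_force: 30.0
```

Run:
```python
from h import *
plan([((.6749,-.0222,.085),(180,0,1.6),6)],1)
```

```text
t 43.5 [ 0.6741 -0.0228  0.1996] [-1.7994e+02  1.0000e-02  1.5600e+00] F [-0.6 -0.1 -1.4] op 0.0174 gf 30.0
1,0.01,-0.01,1.91,0,0,0,
1,0.02,0,1.91,0,0,0,
1,0.01,-0.01,1.91,-0.001,0,0,
1,0.01,-0.01,1.91,0,0,-0.001,
1,0.02,-0.01,1.91,0,0,0,
1,0.01,-0.01,1.91,0,0,0,
--
```

>>> {"api": "move_arm", "payload": {"moves": [1, 0.01, -0.01, 1.91, 0, 0, 0, 1, 0.02, 0, 1.91, 0, 0, 0, 1, 0.01, -0.01, 1.91, 0, 0, 0, 1, 0.01, -0.01, 1.91, 0, 0, 0, 1, 0.02, -0.01, 1.91, 0, 0, 0, 1, 0.01, -0.01, 1.85, 0, 0, 0, 1, 0, 0, 0, 0, 0, 0, 1, 0, 0, 0, 0, 0, 0]}}

```text
clock: 44.3
tool_pos: [0.6755, -0.0208, 0.0864]
orientation: [-180.0, -0.0, 1.7]
force: [1.4, 0.1, -0.2]
opening: 0.0172
gripper_force: 30.0
```

Run:
```python
from h import *
plan([((.6749,-.0222,.0745),(180,0,1.6),5)],1)
```

```text
t 44.3 [ 0.6755 -0.0208  0.0864] [-1.7996e+02 -3.0000e-02  1.6900e+00] F [ 1.4  0.1 -0.2] op 0.0172 gf 30.0
1,-0.01,0.03,0.24,0,0,0,
1,-0.02,0.03,0.24,0,0,0.001,
1,-0.01,0.02,0.24,0,0,0,
1,-0.01,0.03,0.23,-0.001,0,0,
1,-0.02,0.03,0.24,0,-0.001,0.001,
--
```

>>> {"api": "move_arm", "payload": {"moves": [1, -0.06, 0.14, 0, 0, 0, 0, 1, 0, 0, 0, 0, 0, 0, 1, 0, 0, 0.3, 0, 0, 0, 1, 0, 0, 0.3, 0, 0, 0, 1, 0, 0, 0.3, 0, 0, 0, 1, 0, 0, 0.28, 0, 0, 0, 1, 0, 0, 0, 0, 0, 0, 1, 0, 0, 0, 0, 0, 0]}}

```text
clock: 45.1
tool_pos: [0.675, -0.023, 0.0747]
orientation: [-179.9, -0.1, 1.6]
force: [-1.6, 0.6, 1.9]
opening: 0.0171
gripper_force: 30.0
```

>>> {"api": "move_arm", "payload": {"moves": [4, 0, 0, 0, 0, 0, 0, 4, 0, 0, 0, 0, 0, 0, 4, 0, 0, 0, 0, 0, 0, 4, 0, 0, 0, 0, 0, 0, 4, 0, 0, -1, 0, 0, 0, 4, 0, 0, -3, 0, 0, 0, 4, 0, 0, -5, 0, 0, 0, 4, 0, 0, -5, 0, 0, 0]}}

```text
clock: 45.9
tool_pos: [0.6744, -0.0233, 0.2164]
orientation: [-180.0, -0.0, 1.6]
force: [1.5, 0.6, 0.1]
opening: 0.04
gripper_force: 0.0
```

>>> {"api": "move_arm", "payload": {"moves": [4, -1.8, 1.2, -1.4, 0, 0, 0, 4, -1.8, 1.2, -1.4, 0, 0, 0, 4, -1.8, 1.2, -1.4, 0, 0, 0, 4, -1.8, 1.2, -1.4, 0, 0, 0, 4, 0, 0, 0, 0, 0, 0, 4, 0, 0, 0, 0, 0, 0]}}

```text
clock: 46.5
tool_pos: [0.6043, -0.0733, 0.2717]
orientation: [-179.9, -0.2, 1.6]
force: [0.7, 0.5, -0.2]
opening: 0.0399
gripper_force: 0.0
```

Run:
```python
from h import *
plan([],6)
p,d,c=snap("wrist","w9"); W=cloud(d,c)
cover(W,(.6783,-.1291),.064); cover(W,(.6749,-.0223),.064)
p,d,c=snap("scene"); cv2.imwrite("pics/s9.png",cv2.resize(cv2.cvtColor(p,cv2.COLOR_RGB2BGR)[200:380,90:540],(800,320)))
```

```text
t 46.5 [ 0.6043 -0.0733  0.2717] [-179.92   -0.2     1.59] F [ 0.7  0.5 -0.2] op 0.0399 gf 0.0
flange z 0.0638 tilt 0.0006 n 5798 knob [ 0.6787 -0.1291  0.0878] [ 0.6786 -0.1284  0.0896]
flange z 0.0637 tilt 0.0004 n 5786 knob [ 0.675  -0.0232  0.0874] [ 0.675  -0.0236  0.0895]
```

View pics/s9.png

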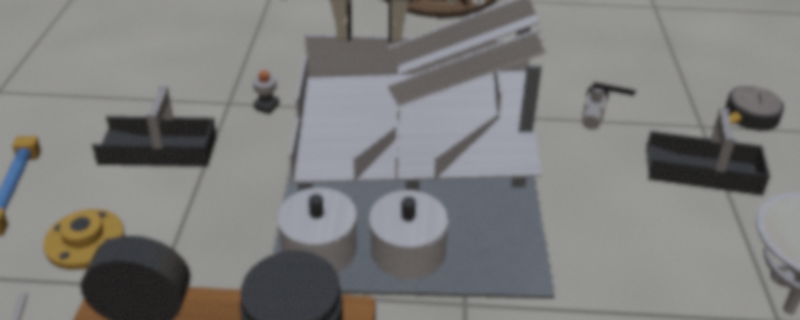

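Both covers are seated level (flange tops at z ≈ 0.064, at pixels (316,210) and (408,215)). The pans stand upright and empty at (155,140) and (705,160), and the chute is clear.

```bash
python3 -c "
from plant import ctrl
print(ctrl.close_job())"
```

```text
the job is handed in; nothing more can be done
None
```

The job is handed in (no verdict was returned): all four balls I saw (three small, one large) are in their pots, both pans stand empty and upright on the bench, and both pots have level covers on their rims.

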